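Hang the nesting desk trays on the hook

ROBOT

A 7-joint arm with a two-finger parallel gripper is mounted at the origin on the work surface. World frame = base frame: x ahead of the robot, y to its left, z up, the work surface at z = 0. Lengths are in mm, angles in rad, forces in N, time in s.
With the tool pointing down it reaches from about 350 to 900 mm from the base axis. Payload 7.2 kg.
Tool frame: the origin (TCP) lies midway between the tips of the shut fingers; the grasp point (between the pads) lies 19 mm behind it; z points along the fingers, y is the line along which they close (so a half turn about z gives the same grasp; the last joint's range is limited). The gripper opens to 85 mm and grips with 20 to 120 N. Pads are 22 mm wide; open, the fingers measure 114 mm over their backs; the gripper's body (76 mm by 85 mm) begins 54 mm behind the grasp point. The pads swing forward as they close: fully open they stand 13 mm farther back than shut.
Start: joints at [1.054, 0.411, -0.013, 1.596, 0.006, 1.134, -0.082], TCP at [271.167, -563.114, 231.297] pointing down, gripper open.
Joint ranges: [-2.95, 2.95], [-0.29, 1.99], [-1.47, 1.44], [0.14, 2.54], [-1.03, 4.17], [0.13, 1.85], [-2.86, 2.86]. Speed limits (rad/s): [2.39, 2.39, 3.01, 3.01, 3.14, 3.14, 3.14].

INTERFACE

Orientations are given as [roll, pitch, yaw] about the fixed x, y, z axes, in that order (R = Rz(yaw) Ry(pitch) Rx(roll)).
In Python, from rig import robot gives the robot as it stands.
- The arm moves only by the tool apply_moves, never from a script. Its argument "moves" is a list of rows, each a list of 6 numbers: the shift along the world's x, y, z scaled (see below), then the turn, a rotation vector about the world's x, y, z scaled (see below). In form: [[dx, dy, dz, rx, ry, rz], ...]. A call has 1 to 5 rows; each row is the pose to reach, as a shift and turn from the pose commanded when the call began; what a row does not reach only later rows make up. The controller multiplies each number of a shift by 0.2 m and each number of a turn by 30 degrees. A row lasts 1/12 s, in which the tool goes at most 41.7 mm and 7.16 degrees, less where a joint would pass 70% of its speed; a pose out of reach is approached as far as the arm can. A call with a number of a shift or a turn outside -1 to 1 is refused whole. A call with a gripper value outside its range is refused whole. "gripper" is the gripper's target within -1 to 1 (fully open at 1, half-way at 0, shut at -1), set as the call begins (left out, the last holds). The fingers move at their own pace and stop on an object; "newtons" is the grip in N (left out, the last holds). Time passes only in rows, so rows that repeat a pose let the fingers close. It gives the time, the measured TCP pose, the force, the opening and the grip force at its end, in the units of the state.
- robot.observe(): the state, without advancing time (a new reading comes with each control period).
- robot.camera(name): name is "side" or "top" or "wrist"; returns the picture (400x640x3 uint8, red, green, blue); there is no depth.
- robot.camera_params(name): a dict with "fx", "fy", "cx", "cy" (pixels), "T" (4x4, takes a point from camera to world coordinates). Camera axes: x right, y down, z forward; pixel columns grow to the right and rows downward; lengths in mm; the calibration is good to about 2 mm. A picture is of the moment at which its call begins: read the wrist's pose just before it. camera_params takes no time and is no camera call; for the wrist camera it gives the pose at the moment of the call.
- robot.close_job(): hands the job in; it is judged then, once.
Trained networks look in the newest picture that a camera, given by its name, has taken for a name from the list of things; names that differ only in an ending like _2 or _b are one class to them, and where a whole thing is asked for, a point or a joint stands for the part that bears it (a point fixed in the world has none). Each returns a list of dicts, best first, with "score" (0 to 1); they miss things now and then, are a little off and sometimes report something else, mostly with a low value. They report only what shows in the picture. A call takes as long as a camera call. They do not tell look-alikes from the thing itself.
- robot.look_for(camera, target): "at" ([x, y, z] in mm, in world coordinates, good to about 4 mm: the middle of the surface that is visible of it).
- robot.mark_of(camera, target): "at" ([x, y, z] in mm, in world coordinates, good to about 4 mm: a listed point, or the origin of a listed thing).
The state is a dict: "time_s": time; "joint_pos": joint angles; "dq": joint speeds; "joint_efforts": joint torques, N m; "position": TCP position; "orientation": TCP orientation; "contact_force": force on the tool from outside, world axes, zero at the start; "moment": the same for the moment, N m; "width": finger opening in mm; "finger_force": force on a finger pad.
Only numpy, scipy, OpenCV 4.12 (cv2) and the standard library are available. Lean on these libraries where they do the work, as an engineer would, in place of code of your own. Each camera call takes 0.05 s, during which the arm holds its last target. There are 200 camera calls.

TASK

Put the three grey desk trays away on the hook of the black stand, large first, then medium, then small, each hung by its slot over the upturned end with its ribs towards the post, so that it nests into the one before. Push each tray in turn fully home so that the rubber buffer behind the stack gives by 2 to 3 mm, but never bottoms out, and leave all three hanging upright, ribs against the plate behind. Do not knock a tray over, and leave the mug, mouse and speaker where they are.

Things in the scene. Friction and masses are not known exactly. Their poses are not given: they have to be found in the camera images.
- stand: black hook stand fixed to the desk. Origin: on the desk under the post's front face, mid-width; z up; the prong runs 150 mm along the stand's -x. Base plate 110 x 160 x 12 mm about the origin; post 18 mm thick behind it, 30 mm wide, 208 mm high
- prong_root (a point): middle of the prong's top face where it leaves the post, 200 mm above the desk. Prong: level steel bar 12 mm wide, 8 mm high. Round it a stop collar carries a sprung rubber buffer (46 mm wide) facing the hook end; its face lies anywhere 33 to 57 mm in front of the post, set differently each time and not measured: find it by feel
- hook_tip (a point): middle of the top of the upturned hook end, 10 mm above the prong's top, 210 mm above the desk, 145 mm in front of the post; the upturn is the prong's last 10 mm (140 to 150 mm from the post) and as wide as the prong
- pad (a joint): how far the rubber buffer is pressed in, in m: 0 free, bottoms out at 0.0065; about 4 N per mm, to which the friction of the hung trays on the prong adds up to some 5 N. It springs back when let go
- tray_large: large grey metal tray stood on end: upright plate 116 wide (y), 4 thick, 102 high; 3 mm side and bottom walls stand 24 out of its front (-x), 110 free between them, top open; two ribs on its back reach x = +14. All mm. Origin: underside, mid-width, plate's middle plane; z up, x out of the back. 200 g, some 20 % either way, balances near x = 3.
- large_slot (a point): large tray's hanging slot, middle of its top edge, in the plate's middle plane, 90 mm above the tray's underside. The slot is 17 mm wide (y) and 32 mm high, below this point; ribs flank it at the back (y 9 to 17 mm either side). A roof on the ribs level with the slot's top rests on the prong from x = -2 to +14 mm
- large_grip (a point): grip point of the large tray: in its grip block, 36 mm above the slot's top, 12 mm below the block's top, 6 mm behind the plate's middle plane. Block 24 mm wide (y, grip across this from above), 12 mm thick (x), free above the plate for 36 mm, top 138 mm above the underside
- tray_medium: medium grey metal tray stood on end: upright plate 104 wide (y), 4 thick, 94 high; 3 mm side and bottom walls stand 24 out of its front (-x), 98 free between them, top open; two ribs on its back reach x = +14. All mm. Origin: underside, mid-width, plate's middle plane; z up, x out of the back. 170 g, some 20 % either way, balances near x = 3. Nested: 16 in front of and 8 above the large
- medium_slot (a point): medium tray's hanging slot, middle of its top edge, in the plate's middle plane, 82 mm above the tray's underside. The slot is 17 mm wide (y) and 32 mm high, below this point; ribs flank it at the back (y 9 to 17 mm either side). A roof on the ribs level with the slot's top rests on the prong from x = -2 to +14 mm
- medium_grip (a point): grip point of the medium tray: in its grip block, 36 mm above the slot's top, 12 mm below the block's top, 6 mm behind the plate's middle plane. Block 30 mm wide (y, grip across this from above), 12 mm thick (x), free above the plate for 36 mm, top 130 mm above the underside
- tray_small: small grey metal tray stood on end: upright plate 92 wide (y), 4 thick, 86 high; 3 mm side and bottom walls stand 24 out of its front (-x), 86 free between them, top open; two ribs on its back reach x = +14. All mm. Origin: underside, mid-width, plate's middle plane; z up, x out of the back. 140 g, some 20 % either way, balances near x = 3. Nested: 16 in front of and 8 above the medium
- small_slot (a point): small tray's hanging slot, middle of its top edge, in the plate's middle plane, 74 mm above the tray's underside. The slot is 17 mm wide (y) and 32 mm high, below this point; ribs flank it at the back (y 9 to 17 mm either side). A roof on the ribs level with the slot's top rests on the prong from x = -2 to +14 mm
- small_grip (a point): grip point of the small tray: in its grip block, 36 mm above the slot's top, 12 mm below the block's top, 6 mm behind the plate's middle plane. Block 36 mm wide (y, grip across this from above), 12 mm thick (x), free above the plate for 36 mm, top 122 mm above the underside
- mug: white mug 80 mm across, 95 mm high, origin under its centre; leave alone
- mouse: black computer mouse 110 x 62 x 28 mm, origin under its centre; leave alone
- speaker: black round speaker 72 mm across, 90 mm high, origin under its centre; leave alone
There are look-alikes about, which are no part of the job. Leave any green look-alike of the tray_small alone.

How it is judged (in metres and radians):
On the way, in this order (a step that is already met when the one before it is completed fails the run):
1. the large tray hangs on the prong and is pushed home: the buffer gives by more than 1.2 mm for 0.2 s (y of tray_large in the frame of stand between -0.006 and 0.006 m and z of tray_large in the frame of stand between 0.107 and 0.113 m and x of tray_large in the frame of stand between -0.138 and -0.042 m and angle between tray_large's own z axis and vertical below 0.07 rad and angle between the x axis of tray_large and the x axis of stand, either way round below 0.12 rad and value of joint pad above 0.0012 m), for 0.2 s.
2. the medium tray hangs nested in the large one (rib to plate within 2.5 mm) and the stack is pushed home: the buffer gives by more than 1.2 mm for 0.2 s (all of step 1 and y of tray_medium in the frame of stand between -0.006 and 0.006 m and z of tray_medium in the frame of stand between 0.115 and 0.121 m and x of tray_medium in the frame of stand between -0.138 and -0.042 m and angle between tray_medium's own z axis and vertical below 0.07 rad and angle between the x axis of tray_medium and the x axis of stand, either way round below 0.12 rad and x of tray_medium in the frame of tray_large between -0.0185 and -0.0135 m), for 0.2 s.
3. the small tray hangs nested in the medium one (rib to plate within 2.5 mm) and the stack is pushed home: the buffer gives by more than 1.2 mm for 0.2 s (all of step 2 and y of tray_small in the frame of stand between -0.006 and 0.006 m and z of tray_small in the frame of stand between 0.123 and 0.129 m and x of tray_small in the frame of stand between -0.138 and -0.042 m and angle between tray_small's own z axis and vertical below 0.07 rad and angle between the x axis of tray_small and the x axis of stand, either way round below 0.12 rad and x of tray_small in the frame of tray_medium between -0.0185 and -0.0135 m), for 0.2 s.
At the end, for the whole second after the job is handed in: All three trays hang at rest on the prong, large, medium, small from the post: slot top within 3 mm of the prong, within 6 mm sideways, upright within 0.07 rad, square within 0.12 rad; medium and small each 16 mm in front of the one before, within 2.5 mm (y of tray_large in the frame of stand between -0.006 and 0.006 m and z of tray_large in the frame of stand between 0.107 and 0.113 m and x of tray_large in the frame of stand between -0.138 and -0.042 m and angle between each of tray_large, tray_medium, tray_small's own z axis and vertical below 0.07 rad and angle between the x axis of each of tray_large, tray_medium, tray_small and the x axis of stand, either way round below 0.12 rad and y of tray_medium in the frame of stand between -0.006 and 0.006 m and z of tray_medium in the frame of stand between 0.115 and 0.121 m and x of tray_medium in the frame of stand between -0.138 and -0.042 m and y of tray_small in the frame of stand between -0.006 and 0.006 m and z of tray_small in the frame of stand between 0.123 and 0.129 m and x of tray_small in the frame of stand between -0.138 and -0.042 m and x of tray_medium in the frame of tray_large between -0.0185 and -0.0135 m and x of tray_small in the frame of tray_medium between -0.0185 and -0.0135 m and linear speed of each of tray_large, tray_medium, tray_small below 0.02 m/s); the robot touches nothing.
It fails at once if the rubber buffer is forced in more than 4.5 mm, close to bottoming out (value of joint pad above 0.0045 m).
It fails at once if a tray is knocked over or tipped by more than 0.5 rad (angle between any of tray_large, tray_medium, tray_small's own z axis and vertical above 0.5 rad).
It fails at once if the mug, mouse or speaker is moved more than 20 mm (distance of any of mug, mouse, speaker from where it was at the start of the episode above 0.02 m).
It also fails if it takes over 72 s, if anything falls off the work surface, if the arm or the gripper's body presses on something with over 40 N, if the wrist force passes 120 N, or if a joint passes its speed limit or range.

## Working session

There is one attempt and no reset: what is moved stays moved. The work goes in short steps, Python scripts to look and compute and a tool call to move; the robot and the scene stay as the last step left them, time stands still between calls to the robot, and variables do not carry over. Pictures are saved under pics/ and viewed, at most 10 in all, crops included, and the job is handed in when it is done.

Besides the shell and the picture viewer there is one more tool, called after "Request:" as name([rows], argument=value, ...), one row to a line, values as JSON. apply_moves: Moves the arm, as the interface text tells. Shifts and turns lie within -1 to 1; 1 stands for 0.2 m of shift or 30 degrees of turn. Its arguments: {"type":"object","properties":{"moves":{"type":"array"},"gripper":{"type":"number"},"newtons":{"type":"number"}},"required":["moves"]}

```bash
ls; mkdir -p pics; cat > h.py <<'E'
from rig import robot
import numpy as np, cv2
def save(cam,name):
    im=robot.camera(cam); cv2.imwrite(f'pics/{name}.png',im[:,:,::-1]); return im
def proj(cam,P):
    p=robot.camera_params(cam);T=np.linalg.inv(np.array(p['T']));q=T[:3,:3]@np.array(P)+T[:3,3]
    return np.round([p['fx']*q[0]/q[2]+p['cx'],p['fy']*q[1]/q[2]+p['cy']],0)
def show(cam,names):
    for n in names:
        for d in robot.mark_of(cam,n)[:3]:
            print(cam,n,{k:(np.round(v,2).tolist()) for k,v in d.items()},proj(cam,d['at']))
E
python3 - <<'E'
from h import *
N=['stand','prong_root','hook_tip','tray_large','large_slot','large_grip','tray_medium','medium_slot','medium_grip','tray_small','small_slot','small_grip','mug','mouse','speaker']
for c in ['top','side']:
    save(c,c+'0'); show(c,N)
print(robot.observe())
E
```

```text
pics
top stand {'at': [656.0, 52.3, 5.3], 'score': 0.91} [313. 160.]
top prong_root {'at': [655.2, 50.9, 198.7], 'score': 0.68} [311. 147.]
top hook_tip {'at': [510.6, 44.5, 208.9], 'score': 0.77} [315. 208.]
top tray_large {'at': [424.6, -274.2, -3.5], 'score': 0.6} [432. 240.]
top large_slot {'at': [423.7, -275.3, 91.1], 'score': 0.92} [442. 241.]
top large_grip {'at': [431.4, -276.0, 127.1], 'score': 0.96} [446. 238.]
top tray_medium {'at': [456.8, 286.3, -1.1], 'score': 0.92} [232. 232.]
top medium_slot {'at': [460.5, 289.4, 81.7], 'score': 0.8} [223. 231.]
top medium_slot {'at': [465.2, 285.6, 123.7], 'score': 0.18} [220. 230.]
top medium_grip {'at': [460.1, 285.7, 122.9], 'score': 0.84} [220. 232.]
top tray_small {'at': [538.4, -185.0, 3.1], 'score': 0.96} [399. 200.]
top tray_small {'at': [586.1, -327.7, 0.8], 'score': 0.75} [448. 182.]
top small_slot {'at': [581.5, -330.6, 74.2], 'score': 0.66} [458. 180.]
top small_slot {'at': [539.7, -185.3, 75.8], 'score': 0.61} [404. 197.]
top small_grip {'at': [534.7, -190.3, 109.3], 'score': 0.95} [408. 198.]
top small_grip {'at': [588.
[... 2346 characters left out ...]
[ 1.05379429,  0.411113  , -0.01267917,  1.59619902,  0.00562815,
        1.13429743, -0.08221109]), 'dq': array([ 8.00779607e-04,  9.52742004e-05, -6.08723697e-04, -2.06196156e-04,
        9.02925868e-04,  3.62061936e-04,  1.65142112e-03]), 'joint_efforts': array([ 4.06059798e-04, -6.00402975e+01,  6.81557357e-01, -2.99735034e+01,
        1.40014201e-02,  1.97356603e-03, -5.99488374e-06]), 'position': array([ 271.15209504, -563.12328777,  231.28990194]), 'orientation': array([3.14157131e+00, 3.19744772e-05, 4.48793085e-01]), 'contact_force': array([0.68938593, 0.2187653 , 0.25197004]), 'moment': array([-0.00271571,  0.00234099,  0.01448961]), 'finger_force': 0.0, 'width': 85.31619274071532}
```

View pics/top0.png

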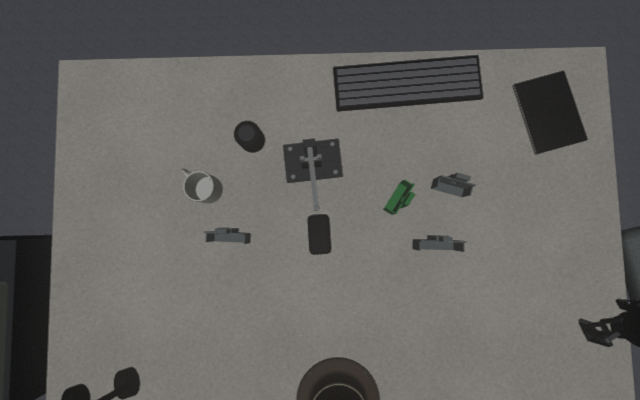

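View pics/side0.png

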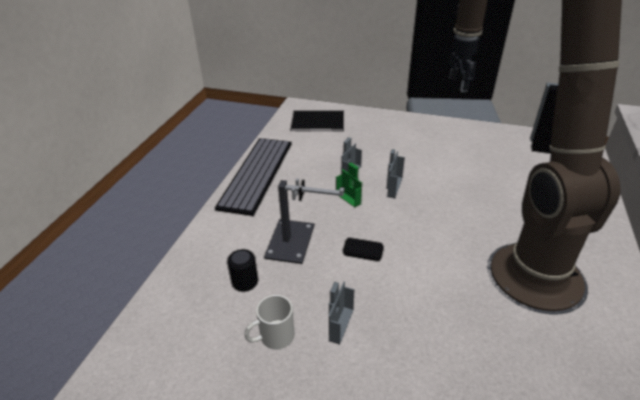

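```bash
python3 - <<'E'
from h import *
print({k:np.round(v,2).tolist() for k,v in robot.camera_params('wrist').items()})
print({k:np.round(v,2).tolist() for k,v in robot.camera_params('top').items()})
E
```

```text
{'fx': 316.06, 'fy': 316.06, 'cx': 317.95, 'cy': 197.83, 'T': [[0.43, -0.86, -0.26, 338.11], [-0.9, -0.42, -0.13, -530.31], [-0.0, 0.29, -0.96, 373.61], [0.0, 0.0, 0.0, 1.0]]}
{'fx': 400.33, 'fy': 400.33, 'cx': 323.16, 'cy': 192.65, 'T': [[-0.02, -1.0, 0.09, 464.86], [-1.0, 0.02, 0.01, 15.56], [-0.01, -0.09, -1.0, 1129.21], [0.0, 0.0, 0.0, 1.0]]}
```

The top view shows the stand at (313,160) with its hook end at (315,208). The large tray is at (438,241), the medium at (230,236), the grey small at (455,183) and the green look-alike at (400,197). The side view agrees. All trays have their backs towards +x, and I'm moving above the large one now.

Request:
apply_moves([
  [0.4,0.72,-0.1,0,0,-0.43],
  [0.4,0.72,-0.1,0,0,-0.43],
  [0.4,0.72,-0.1,0,0,-0.43],
  [0.4,0.72,-0.1,0,0,-0.43],
  [0.4,0.72,-0.1,0,0,-0.43],
])

```text
time_s: 2.02
position: [356.2, -410.9, 210.6]
orientation: [-3.137, -0.002, 0.234]
contact_force: [0.4, 0.2, -0.6]
width: 85.6
finger_force: 0.0
```

Request:
apply_moves([
  [0.4,0.715,-0.1,0,0,-0.43],
  [0.4,0.715,-0.1,0,0,-0.43],
  [0.4,0.715,-0.1,0,0,-0.43],
  [0.4,0.715,-0.1,0,0,-0.43],
  [0.4,0.715,-0.1,0,0,-0.43],
])

```text
time_s: 2.43
position: [435.0, -268.3, 190.8]
orientation: [-3.138, -0.001, 0.008]
contact_force: [0.3, 0.2, 0.7]
width: 85.7
finger_force: 0.0
```

```bash
cat >> h.py <<'E'
def look(names,name=None):
    s=robot.observe(); print(s['time_s'],np.round(s['position'],1),np.round(s['orientation'],3),np.round(s['contact_force'],1),round(s['width'],1))
    im=robot.camera('wrist')
    if name: cv2.imwrite(f'pics/{name}.png',im[:,:,::-1])
    show('wrist',names)
E
python3 - <<'E'
from h import *
look(['tray_large','large_slot','large_grip'],'w1')
E
```

```text
2.4333 [ 435.  -268.3  190.8] [-3.138e+00 -1.000e-03  8.000e-03] [0.3 0.2 0.7] 85.7
wrist tray_large {'at': [425.8, -278.1, 1.3], 'score': 0.81} [322. 180.]
wrist large_slot {'at': [426.4, -275.3, 90.3], 'score': 0.91} [318. 204.]
wrist large_grip {'at': [433.8, -277.5, 127.7], 'score': 0.66} [319. 210.]
```

View pics/w1.png

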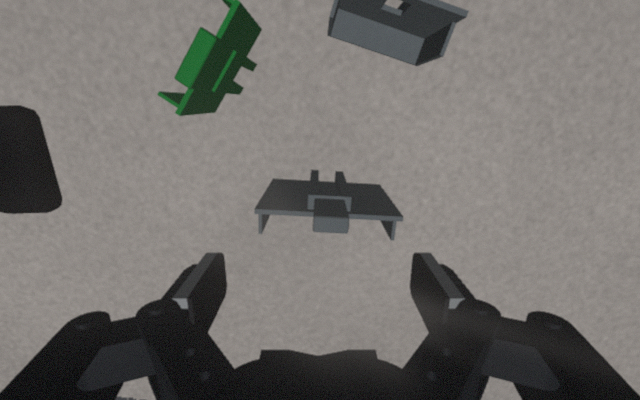

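```bash
cat >> h.py <<'E'
def ray(cam,px,z):
    p=robot.camera_params(cam);T=np.array(p['T'])
    d=T[:3,:3]@np.array([(px[0]-p['cx'])/p['fx'],(px[1]-p['cy'])/p['fy'],1]);return T[:3,3]+d*(z-T[2,3])/d[2]
E
python3 - <<'E'
from h import *
a=ray('wrist',(256,211),102);b=ray('wrist',(402,217),102);print(a,b,np.linalg.norm(a-b),np.arctan2(-(a-b)[0],(a-b)[1]))
for p in [(315,200),(348,200),(313,232),(349,233)]: print(ray('wrist',p,138))
im=cv2.imread('pics/w1.png')[165:245,245:415];cv2.imwrite('pics/w1c.png',cv2.resize(im,None,fx=4.5,fy=4.5,interpolation=cv2.INTER_CUBIC))
im=cv2.imread('pics/top0.png')[130:250,200:320];cv2.imwrite('pics/t0c.png',cv2.resize(im,None,fx=4.5,fy=4.5,interpolation=cv2.INTER_CUBIC))
E
```

```text
[ 423.96960527 -228.43244757  102.        ] [ 418.85206568 -342.14936432  102.        ] 113.83200941546087 -0.044972104473578765
[ 444.06595626 -274.66205429  138.        ]
[ 444.03584266 -296.07159021  138.        ]
[ 421.63020757 -273.22779248  138.        ]
[ 420.87325743 -297.34669918  138.        ]
```

View pics/w1c.png

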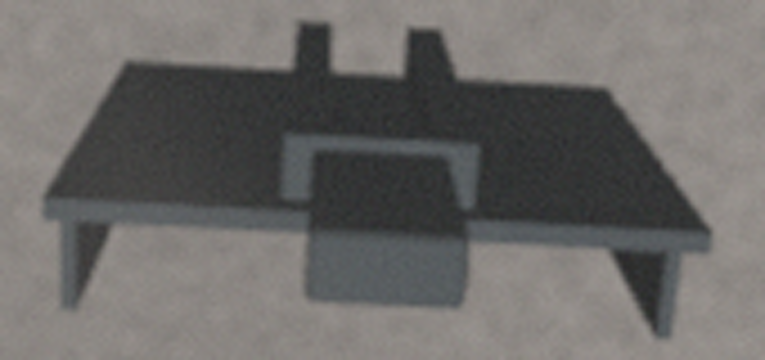

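```bash
python3 - <<'E'
from h import *
f=lambda x,y,z:ray('wrist',(245+x/4.5,165+y/4.5),z)
for q in [(47,198,102),(710,232,102),(47,215,102),(710,248,102),(308,230,138),(468,235,138),(308,297,138),(465,303,138)]: print(np.round(f(*q),1))
E
```

```text
[ 425.6 -228.1  102. ]
[ 419.2 -342.7  102. ]
[ 422.5 -227.9  102. ]
[ 416.3 -343.   102. ]
[ 432.9 -273.6  138. ]
[ 432.1 -297.   138. ]
[ 422.4 -273.5  138. ]
[ 421.4 -296.9  138. ]
```

Request:
apply_moves([
  [0,-0.005,-0.15,0,0,-0.085],
  [0,-0.005,-0.3,0,0,-0.085],
  [0,-0.005,-0.425,0,0,-0.085],
  [0,-0.005,-0.425,0,0,-0.085],
  [0,-0.005,-0.425,0,0,-0.085],
])

```text
time_s: 3.05
position: [429.7, -278.4, 105.8]
orientation: [-3.141, 0.003, -0.049]
contact_force: [0.7, 0.1, 1.1]
width: 85.5
finger_force: 0.0
```

Request:
apply_moves([
  [0,0,0,0,0,0],
  [0,0,0,0,0,0],
  [0,0,0,0,0,0],
  [0,0,0,0,0,0],
  [0,0,0,0,0,0],
], gripper=-1, newtons=100)

```text
time_s: 3.47
position: [431.6, -277.4, 107.2]
orientation: [3.141, -0.001, -0.046]
contact_force: [-0.8, 0.2, 0.1]
width: 25.5
finger_force: 0.0
```

Request:
apply_moves([
  [0,0,0,0,0,0],
  [0,0,0,0,0,0],
  [0,0,0,0,0,0],
  [0,0,0,0,0,0],
])

```text
time_s: 3.8
position: [431.8, -277.1, 107.2]
orientation: [3.141, -0.001, -0.046]
contact_force: [0.6, 1.5, 6.0]
width: 22.4
finger_force: 97.7
```

Request:
apply_moves([
  [0,0,0.1,0,0,0],
  [0,0,0.25,0,0,0],
  [0,0,0.4,0,0,0],
  [0,0,0.55,0,0,0],
  [0,0.05,0.64,0,0,0],
])

```text
time_s: 4.22
position: [431.4, -269.1, 237.2]
orientation: [3.139, -0.002, -0.048]
contact_force: [1.0, -0.9, -2.0]
width: 22.6
finger_force: 98.6
```

Request:
apply_moves([
  [0.02,0.13,0,0,0,0.02],
  [0.05,0.28,0,0,0,0.04],
  [0.08,0.44,0,0,0,0.06],
  [0.1,0.6,0,0,0,0.08],
  [0.12,0.76,0,0,0,0.1],
])

```text
time_s: 4.63
position: [454.7, -113.7, 234.1]
orientation: [3.141, 0.001, 0.007]
contact_force: [0.2, -0.8, -3.1]
width: 22.4
finger_force: 98.3
```

Request:
apply_moves([
  [0.03,0.16,0,0,0,0.02],
  [0.06,0.32,0,0,0,0.04],
  [0.09,0.48,0,0,0,0.06],
  [0.11,0.62,0,0,0,0.08],
  [0.125,0.78,0,0,0,0.1],
])

```text
time_s: 5.05
position: [480.0, 41.8, 234.1]
orientation: [3.141, 0.0, 0.059]
contact_force: [0.4, -0.6, -2.2]
width: 22.1
finger_force: 98.4
```

Request:
apply_moves([
  [0,0,0,0,0,0],
  [0,0,0,0,0,0],
  [0,0,0,0,0,0],
  [0,0,0,0,0,0],
])

```text
time_s: 5.38
position: [479.9, 39.6, 234.0]
orientation: [3.141, 0.001, 0.057]
contact_force: [0.4, -0.9, -3.2]
width: 22.2
finger_force: 98.7
```

```bash
python3 - <<'E'
from h import *
look(['stand','prong_root','hook_tip','tray_large','large_slot','large_grip'],'w2')
print(robot.observe()['position'])
E
```

```text
5.3833 [479.9  39.6 234. ] [3.141e+00 1.000e-03 5.700e-02] [ 0.4 -0.9 -3.2] 22.2
wrist prong_root {'at': [461.8, 286.6, 120.0], 'score': 0.65} [ 28. 198.]
wrist hook_tip {'at': [509.4, 39.9, 214.8], 'score': 0.64} [323. 191.]
wrist tray_large {'at': [473.5, 36.6, 125.9], 'score': 0.64} [323. 204.]
wrist large_slot {'at': [475.7, 41.0, 217.0], 'score': 0.8} [318. 250.]
wrist large_grip {'at': [482.9, 38.3, 253.9], 'score': 0.7} [325. 273.]
[480.15431058  40.45749225 234.34059354]
```

View pics/w2.png

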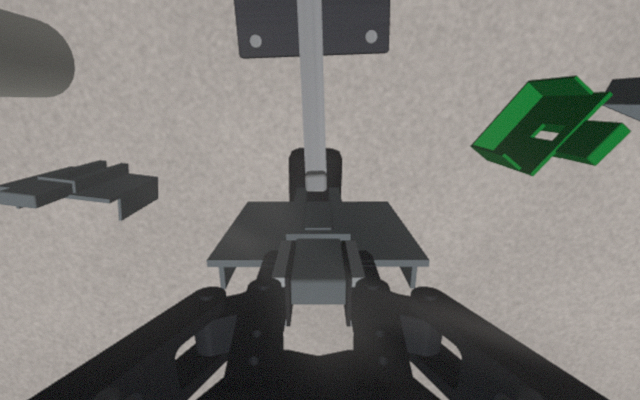

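The view over the hook shows the prong running from (311,0) to the hook end at (316,180), with the held tray's plate top at row 262, columns 209–428, and the medium tray's edge at the left. I'll extract the edges numerically.

```bash
python3 - <<'E'
from h import *
im=cv2.imread('pics/w2.png');g=cv2.GaussianBlur(im,(3,3),0).mean(2)
r=lambda x,y,z:np.round(ray('wrist',(x,y),z),1)
def edges(row,a,b):
    d=np.gradient(g[row,a:b]);return a+int(d.argmax()),a+int(d.argmin()),
for row in [8,20,32,44]:
    e=edges(row,285,340);c=np.mean(e);print(row,e,r(c,row,200))
for row in [155,165,183]:
    e=edges(row,292,340);c=np.mean(e);print(row,e,r(c,row,200),r(c,row,210))
print('col',[(k,int(g[k,316])) for k in range(160,206,2)])
# base plate front edge z=12
for x in (245,380):
    col=g[40:75,x];k=40+int(np.gradient(col).argmax());print('base',x,k,r(x,k,12))
print('tray top',r(209,262,TZ:=102+127),r(428,262,TZ))
E
```

```text
8 (297, 321) [598.3  52.6 200. ]
20 (297, 322) [593.1  52.  200. ]
32 (298, 322) [587.7  51.5 200. ]
44 (299, 322) [582.2  51.  200. ]
155 (304, 326) [525.7  45.5 200. ] [527.3  45.5 210. ]
165 (304, 326) [520.1  45.2 200. ] [522.   45.2 210. ]
183 (305, 326) [509.6  44.3 200. ] [512.1  44.4 210. ]
col [(160, 143), (162, 143), (164, 143), (166, 144), (168, 142), (170, 118), (172, 76), (174, 87), (176, 121), (178, 136), (180, 138), (182, 137), (184, 138), (186, 138), (188, 139), (190, 129), (192, 63), (194, 47), (196, 47), (198, 46), (200, 48), (202, 56), (204, 58)]
base 245 58 [594.3 125.8  12. ]
base 380 53 [607.5 -16.9  12. ]
tray top [471.4  97.5 229. ] [478.1 -16.3 229. ]
```

Request:
apply_moves([
  [0.0,0.001,0,0,0,0.069],
  [0.05,0.006,0,0,0,0.069],
  [0.1,0.011,0,0,0,0.069],
  [0.14,0.014,0,0,0,0.069],
  [0.14,0.014,0,0,0,0.069],
])

```text
time_s: 6.15
position: [510.3, 43.9, 234.2]
orientation: [-3.141, -0.001, 0.094]
contact_force: [0.6, -0.1, -2.4]
width: 22.3
finger_force: 98.6
```

Request:
apply_moves([
  [0.05,0.005,0,0,0,0],
  [0.1,0.009,0,0,0,0],
  [0.15,0.014,0,0,0,0],
  [0.15,0.014,0,0,0,0],
  [0.15,0.014,0,0,0,0],
])

```text
time_s: 6.57
position: [538.6, 46.6, 233.9]
orientation: [-3.141, 0.001, 0.095]
contact_force: [-0.1, -0.1, -2.8]
width: 22.4
finger_force: 98.6
```

```bash
python3 - <<'E'
from h import *
look(['large_slot','hook_tip','prong_root'],'w3')
im=cv2.imread('pics/w3.png');cv2.imwrite('pics/w3c.png',cv2.resize(im[:300,200:440],None,fx=2,fy=2))
E
```

```text
6.5667 [538.6  46.6 233.9] [-3.141e+00  1.000e-03  9.500e-02] [-0.1 -0.1 -2.8] 22.4
wrist large_slot {'at': [533.4, 48.0, 215.9], 'score': 0.89} [316. 249.]
wrist large_slot {'at': [577.3, 355.5, 3.9], 'score': 0.47} [ 51. 107.]
wrist hook_tip {'at': [457.5, 284.6, 0.3], 'score': 0.18} [125. 211.]
wrist prong_root {'at': [659.8, 55.8, 202.3], 'score': 0.57} [324.  -2.]
```

View pics/w3c.png

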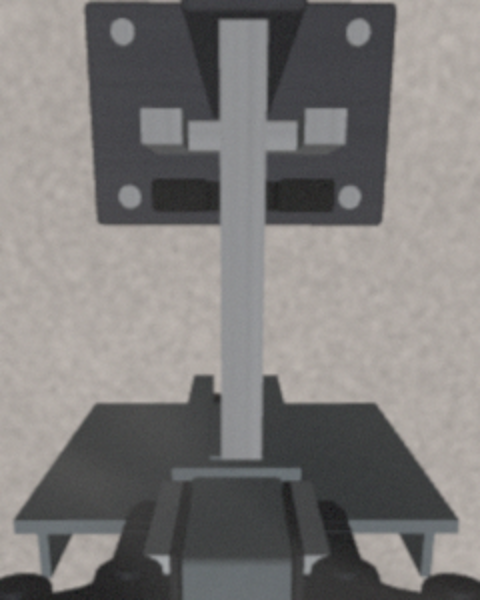

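The tray is over the prong inside the hook, with the prong about 1.4 mm to the right of the slot's centre. The dark buffer's front edge is near row 106 of the full picture.

```bash
python3 - <<'E'
from h import *
g=cv2.imread('pics/w3.png').mean(2)
print([int(v) for v in g[84:114,290]]);print([int(v) for v in g[84:114,350]])
u=np.array([.9957,.0928,0]);
for (x,y,z) in [(290,106,204),(350,106,204),(320,262,229),(321,8,200),(320,230,200)]:
    p=ray('wrist',(x,y),z);q=p-[655.9,57.9,0];print(np.round(p,1),'stand x',round(q@u,1),'y',round(q@[-.0928,.9957,0],1))
E
```

```text
[73, 73, 69, 74, 72, 56, 42, 44, 44, 43, 44, 41, 48, 45, 42, 46, 43, 45, 50, 44, 45, 48, 67, 67, 69, 71, 71, 75, 121, 156]
[71, 72, 70, 72, 69, 46, 40, 39, 39, 41, 36, 47, 41, 45, 44, 41, 39, 40, 42, 46, 45, 46, 66, 72, 70, 72, 68, 74, 122, 163]
[608.2  68.6 204. ] stand x -46.5 y 15.1
[611.2  37.3 204. ] stand x -46.4 y -16.3
[532.5  45.6 229. ] stand x -124.1 y -0.8
[656.  57. 200.] stand x -0.0 y -0.9
[538.2  46.  200. ] stand x -118.3 y -1.0
```

Request:
apply_moves([
  [0,-0.0065,-0.02,0,0,0],
  [0,-0.0065,-0.04,0,0,0],
  [0,-0.0065,-0.06,0,0,0],
  [0,-0.0065,-0.07,0,0,0],
  [0,-0.0065,-0.07,0,0,0],
])

```text
time_s: 7.18
position: [537.7, 45.1, 219.5]
orientation: [3.142, 0.001, 0.095]
contact_force: [-0.5, 0.6, -2.7]
width: 22.6
finger_force: 98.6
```

Request:
apply_moves([
  [0,0,-0.0075,0,0,0],
  [0,0,-0.0075,0,0,0],
  [0,0,-0.0075,0,0,0],
])

```text
time_s: 7.43
position: [538.2, 45.3, 218.8]
orientation: [-3.142, 0.0, 0.095]
contact_force: [-0.2, 0.4, -2.8]
width: 22.2
finger_force: 98.6
```

Request:
apply_moves([
  [0,0,-0.0035,0,0,0],
  [0,0,-0.0035,0,0,0],
  [0,0,-0.0035,0,0,0],
])

```text
time_s: 7.68
position: [538.2, 45.2, 218.1]
orientation: [3.142, -0.0, 0.095]
contact_force: [-0.0, -0.4, -2.7]
width: 22.0
finger_force: 98.6
```

Request:
apply_moves([
  [0,0,-0.0035,0,0,0],
  [0,0,-0.0035,0,0,0],
  [0,0,-0.0035,0,0,0],
])

```text
time_s: 7.93
position: [538.1, 45.2, 217.4]
orientation: [3.142, 0.0, 0.095]
contact_force: [-0.5, -0.7, -2.3]
width: 22.2
finger_force: 98.6
```

Request:
apply_moves([
  [0,0,-0.003,0,0,0],
  [0,0,-0.003,0,0,0],
  [0,0,-0.003,0,0,0],
])

```text
time_s: 8.18
position: [538.3, 45.2, 217.2]
orientation: [3.141, -0.0, 0.095]
contact_force: [-2.0, 0.2, 2.3]
width: 22.5
finger_force: 99.4
```

Request:
apply_moves([
  [0,0,-0.003,0,0,0],
  [0,0,-0.003,0,0,0],
  [0,0,-0.003,0,0,0],
])

```text
time_s: 8.43
position: [538.3, 45.2, 217.1]
orientation: [3.141, -0.001, 0.095]
contact_force: [-3.8, -0.8, 6.3]
width: 22.5
finger_force: 100.2
```

Request:
apply_moves([
  [0,0,-0.003,0,0,0],
  [0,0,-0.003,0,0,0],
  [0,0,-0.003,0,0,0],
])

```text
time_s: 8.68
position: [538.3, 45.2, 217.1]
orientation: [3.141, -0.001, 0.095]
contact_force: [-5.9, -1.4, 11.2]
width: 21.8
finger_force: 100.7
```

Request:
apply_moves([
  [0,0,0.0095,0,0,0],
  [0.07,0.0065,0.0095,0,0,0],
  [0.14,0.013,0.0095,0,0,0],
  [0.2,0.0186,0.0095,0,0,0],
  [0.24,0.0223,0.0095,0,0,0],
])

```text
time_s: 9.1
position: [586.8, 49.7, 217.2]
orientation: [-3.141, 0.001, 0.095]
contact_force: [-3.4, -0.9, 2.4]
width: 22.2
finger_force: 99.1
```

Request:
apply_moves([
  [0.015,0.0014,0,0,0,0],
  [0.03,0.0028,0,0,0,0],
  [0.03,0.0028,0,0,0,0],
  [0.03,0.0028,0,0,0,0],
])

```text
time_s: 9.43
position: [592.0, 50.2, 217.2]
orientation: [-3.142, -0.0, 0.095]
contact_force: [-0.8, 0.6, -1.8]
width: 22.3
finger_force: 99.1
```

Request:
apply_moves([
  [0.0125,0.0012,0,0,0,0],
  [0.0125,0.0012,0,0,0,0],
  [0.0125,0.0012,0,0,0,0],
])

```text
time_s: 9.68
position: [594.6, 50.4, 217.5]
orientation: [3.142, -0.0, 0.095]
contact_force: [0.1, 0.2, -2.4]
width: 22.2
finger_force: 99.0
```

Request:
apply_moves([
  [0.0125,0.0012,0,0,0,0],
  [0.0125,0.0012,0,0,0,0],
  [0.0125,0.0012,0,0,0,0],
])

```text
time_s: 9.93
position: [597.3, 50.7, 217.5]
orientation: [3.142, -0.0, 0.095]
contact_force: [0.2, 0.0, -2.8]
width: 22.5
finger_force: 99.0
```

Request:
apply_moves([
  [0.0125,0.0012,0,0,0,0],
  [0.0125,0.0012,0,0,0,0],
  [0.0125,0.0012,0,0,0,0],
])

```text
time_s: 10.18
position: [599.8, 51.0, 217.5]
orientation: [-3.142, 0.0, 0.095]
contact_force: [-0.1, 0.8, -1.7]
width: 22.8
finger_force: 99.0
```

Request:
apply_moves([
  [0.0125,0.0012,0,0,0,0],
  [0.0125,0.0012,0,0,0,0],
  [0.0125,0.0012,0,0,0,0],
])

```text
time_s: 10.43
position: [602.3, 51.2, 217.4]
orientation: [3.142, 0.0, 0.095]
contact_force: [0.2, 0.5, -2.5]
width: 22.4
finger_force: 99.0
```

Request:
apply_moves([
  [0.0125,0.0012,0,0,0,0],
  [0.0125,0.0012,0,0,0,0],
  [0.0125,0.0012,0,0,0,0],
])

```text
time_s: 10.68
position: [604.1, 51.4, 217.4]
orientation: [3.141, 0.001, 0.095]
contact_force: [-3.4, 0.7, -0.7]
width: 22.6
finger_force: 99.0
```

Request:
apply_moves([
  [0.01,0.001,0,0,0,0],
  [0.01,0.001,0,0,0,0],
  [0.01,0.001,0,0,0,0],
])

```text
time_s: 10.93
position: [605.2, 51.5, 217.4]
orientation: [3.141, 0.003, 0.095]
contact_force: [-7.9, -0.8, 2.7]
width: 22.3
finger_force: 99.2
```

Request:
apply_moves([
  [0.006,0.0006,0,0,0,0],
  [0.006,0.0006,0,0,0,0],
  [0.006,0.0006,0,0,0,0],
  [0.006,0.0006,0,0,0,0],
  [0.006,0.0006,0,0,0,0],
])

```text
time_s: 11.35
position: [605.8, 51.5, 217.4]
orientation: [3.141, 0.004, 0.095]
contact_force: [-9.7, -0.8, 3.6]
width: 22.0
finger_force: 99.3
```

```bash
python3 - <<'E'
from h import *
look(['large_slot','prong_root','tray_large'],'w4')
E
```

```text
11.35 [605.8  51.5 217.4] [3.141 0.004 0.095] [-9.7 -0.8  3.6] 22.0
wrist large_slot {'at': [601.5, 50.7, 198.4], 'score': 0.74} [320. 248.]
wrist prong_root {'at': [657.4, 57.9, 200.5], 'score': 0.85} [316. 148.]
```

Request:
apply_moves([
  [-0.005,-0.0005,0,0,0,0],
  [-0.01,-0.001,0,0,0,0],
  [-0.015,-0.0014,0,0,0,0],
  [-0.021,-0.002,0,0,0,0],
  [-0.021,-0.002,0,0,0,0],
])

```text
time_s: 11.97
position: [603.7, 51.3, 217.4]
orientation: [-3.142, -0.0, 0.095]
contact_force: [-0.6, -0.2, -2.8]
width: 21.9
finger_force: 99.0
```

Request:
apply_moves([
  [0,0,-0.001,0,0,0],
  [0,0,-0.001,0,0,0],
  [0,0,-0.001,0,0,0],
  [0,0,-0.001,0,0,0],
  [0,0,-0.001,0,0,0],
], gripper=1)

```text
time_s: 12.38
position: [604.0, 51.4, 217.6]
orientation: [-3.142, -0.001, 0.095]
contact_force: [-0.1, 0.2, 0.4]
width: 81.0
finger_force: 0.0
```

Request:
apply_moves([
  [0,0,0.05,0,0,0],
  [0,0,0.15,0,0,0],
  [0,0,0.3,0,0,0],
  [0,0,0.3,0,0,0],
  [0,0,0.3,0,0,0],
])

```text
time_s: 12.8
position: [604.8, 51.6, 280.0]
orientation: [-3.142, -0.005, 0.095]
contact_force: [-0.8, 1.0, 0.1]
width: 85.5
finger_force: 0.0
```

```bash
python3 - <<'E'
from h import *
look(['large_slot','prong_root','tray_large'],'w5')
im=cv2.imread('pics/w5.png');cv2.imwrite('pics/w5c.png',cv2.resize(im[100:400,150:490],None,fx=1.7,fy=1.7))
E
```

```text
12.8 [604.8  51.6 280. ] [-3.142 -0.005  0.095] [-0.8  1.   0.1] 85.5
wrist large_slot {'at': [597.9, 53.6, 199.6], 'score': 0.85} [315. 214.]
wrist prong_root {'at': [659.3, 57.7, 199.0], 'score': 0.66} [317. 129.]
wrist prong_root {'at': [600.6, 51.1, 239.5], 'score': 0.52} [319. 233.]
wrist tray_large {'at': [597.6, 50.0, 109.8], 'score': 0.95} [319. 184.]
```

View pics/w5c.png

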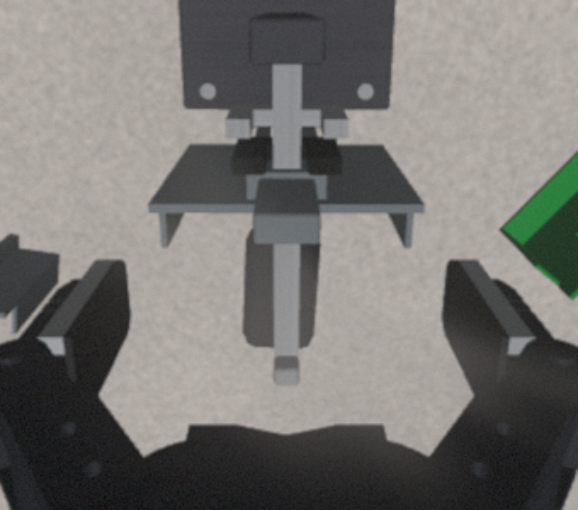

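The crop shows the large tray hanging square on the prong against the buffer, with its plate top at row 208. Now for the medium tray.

Request:
apply_moves([
  [-0.1,0.15,0,0,0,-0.05],
  [-0.2,0.32,0,0,0,-0.1],
  [-0.3,0.48,0,0,0,-0.15],
  [-0.4,0.64,0,0,0,-0.2],
  [-0.5,0.8,0,0,0,-0.25],
])

```text
time_s: 13.42
position: [502.2, 212.3, 276.5]
orientation: [3.141, 0.001, -0.038]
contact_force: [0.6, 0.7, 0.9]
width: 85.3
finger_force: 0.0
```

Request:
apply_moves([
  [-0.1,0.16,0,0,0,-0.04],
  [-0.16,0.28,-0.12,0,0,-0.08],
  [-0.2125,0.37,-0.3,0,0,-0.08],
  [-0.2125,0.37,-0.435,0,0,-0.08],
  [-0.2125,0.37,-0.435,0,0,-0.08],
])

```text
time_s: 13.83
position: [457.3, 284.4, 184.7]
orientation: [3.136, 0.008, -0.075]
contact_force: [-1.3, -1.4, -1.1]
width: 85.2
finger_force: 0.0
```

Request:
apply_moves([
  [0,0,0,0,0,0],
  [0,0,0,0,0,0],
  [0,0,0,0,0,0],
  [0,0,0,0,0,0],
  [0,0,0,0,0,0],
])

```text
time_s: 14.25
position: [462.1, 285.2, 191.6]
orientation: [-3.141, -0.002, -0.079]
contact_force: [0.3, 0.7, 0.6]
width: 85.1
finger_force: 0.0
```

```bash
python3 - <<'E'
from h import *
look(['tray_medium','medium_slot','medium_grip'],'w6')
im=cv2.imread('pics/w6.png');cv2.imwrite('pics/w6c.png',cv2.resize(im[150:260,230:420],None,fx=4,fy=4,interpolation=cv2.INTER_CUBIC))
print(robot.observe()['position'])
E
```

```text
14.25 [462.1 285.2 191.6] [-3.141e+00 -2.000e-03 -7.900e-02] [0.3 0.7 0.6] 85.1
wrist tray_medium {'at': [460.6, 287.5, 3.6], 'score': 0.91} [317. 176.]
wrist medium_slot {'at': [460.5, 289.4, 82.1], 'score': 0.63} [314. 197.]
wrist medium_grip {'at': [461.5, 288.3, 119.8], 'score': 0.61} [315. 211.]
[461.39015597 285.23992504 190.7304215 ]
```

View pics/w6c.png

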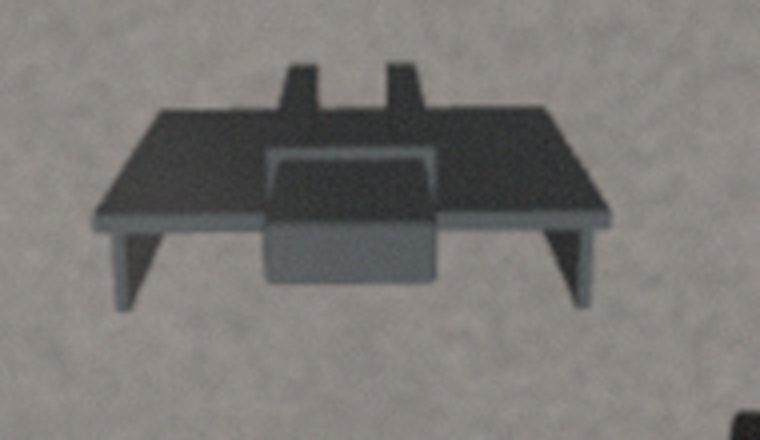

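```bash
python3 - <<'E'
from h import *
f=lambda x,y,z:ray('wrist',(230+x/4,150+y/4),z)
a,b=f(94,213,94),f(611,209,94);print((a+b)/2,np.linalg.norm(a-b),np.arctan2(-(a-b)[0],(a-b)[1]))
c=np.array([f(*q,130) for q in [(263,223),(436,220),(263,283),(436,281)]]);print(np.round(c,1),c.mean(0));print(robot.observe()['position'],robot.observe()['orientation'])
E
```

```text
[459.01822714 286.17540168  94.        ] 102.65628382589495 -0.06904684981771074
[[469.6 300.5 130. ]
 [467.8 271.3 130. ]
 [458.8 301.5 130. ]
 [456.8 271.9 130. ]] [463.24818563 286.28897635 130.        ]
[461.39015597 285.23992504 190.7304215 ] [-3.14132857e+00 -5.95224750e-04 -7.82451662e-02]
```

Request:
apply_moves([
  [0.0085,0.0055,-0.15,0,0,0.017],
  [0.0085,0.0055,-0.3,0,0,0.017],
  [0.0085,0.0055,-0.42,0,0,0.017],
  [0.0085,0.0055,-0.458,0,0,0.017],
  [0.0085,0.0055,-0.458,0,0,0.017],
])

```text
time_s: 14.87
position: [461.7, 285.7, 96.9]
orientation: [3.139, 0.003, -0.069]
contact_force: [-0.1, -0.5, 0.2]
width: 85.0
finger_force: 0.0
```

Request:
apply_moves([
  [0,0,0,0,0,0],
  [0,0,0,0,0,0],
  [0,0,0,0,0,0],
  [0,0,0,0,0,0],
  [0,0,0,0,0,0],
], gripper=-1, newtons=100)

```text
time_s: 15.28
position: [463.6, 286.6, 99.9]
orientation: [-3.141, -0.002, -0.069]
contact_force: [0.5, -0.4, 2.9]
width: 28.4
finger_force: 98.3
```

Request:
apply_moves([
  [0,0,0,0,0,0],
  [0,0,0,0,0,0],
  [0,0,0,0,0,0],
  [0,0,0,0,0,0],
])

```text
time_s: 15.62
position: [463.7, 286.6, 99.9]
orientation: [-3.141, -0.002, -0.069]
contact_force: [0.0, -1.9, 6.2]
width: 28.5
finger_force: 98.2
```

Request:
apply_moves([
  [0,0,0.1,0,0,0],
  [0,0,0.25,0,0,0],
  [0,0,0.4,0,0,0.02],
  [0,-0.05,0.55,0,0,0.04],
  [0.0,-0.15,0.673,0,0,0.06],
])

```text
time_s: 16.03
position: [462.4, 258.8, 235.6]
orientation: [-3.139, -0.001, -0.034]
contact_force: [1.4, 0.6, -1.3]
width: 28.3
finger_force: 99.0
```

Request:
apply_moves([
  [0.02,-0.16,0,0,0,0.05],
  [0.04,-0.32,0,0,0,0.1],
  [0.06,-0.48,0,0,0,0.15],
  [0.08,-0.64,0,0,0,0.2],
  [0.08,-0.8,0,0,0,0.253],
])

```text
time_s: 16.45
position: [479.1, 94.8, 233.5]
orientation: [3.142, -0.001, 0.096]
contact_force: [-0.2, -0.5, -2.1]
width: 28.3
finger_force: 99.1
```

Request:
apply_moves([
  [0,-0.15,0,0,0,0],
  [0,-0.25,0,0,0,0],
  [0,-0.284,0,0,0,0],
  [0,-0.284,0,0,0,0],
  [0,-0.284,0,0,0,0],
])

```text
time_s: 16.87
position: [478.8, 40.4, 233.4]
orientation: [-3.141, -0.0, 0.095]
contact_force: [0.8, 1.5, -0.8]
width: 28.3
finger_force: 99.0
```

Request:
apply_moves([
  [0,0,0,0,0,0],
  [0,0,0,0,0,0],
  [0,0,0,0,0,0],
])

```text
time_s: 17.12
position: [478.8, 41.0, 233.3]
orientation: [-3.141, 0.0, 0.097]
contact_force: [0.3, -0.4, -1.4]
width: 28.3
finger_force: 99.0
```

```bash
python3 - <<'E'
from h import *
look(['medium_slot','hook_tip','tray_medium'],'w7')
print(robot.observe()['position'])
g=cv2.GaussianBlur(cv2.imread('pics/w7.png'),(3,3),0).mean(2)
for row in [60,80,165,183]:
    d=np.gradient(g[row,292:340]);c=292+(d.argmax()+d.argmin())/2;print(row,c,292+d.argmax(),292+d.argmin(),np.round(ray('wrist',(c,row),200),1))
for row in range(250,272,3):
    d=np.gradient(g[row,190:450]);print(row,[190+int(k) for k in np.argsort(-abs(d))[:6]])
E
```

```text
17.1167 [478.8  41.  233.3] [-3.141  0.     0.097] [ 0.3 -0.4 -1.4] 28.3
wrist medium_slot {'at': [474.6, 40.8, 215.4], 'score': 0.83} [318. 249.]
wrist medium_slot {'at': [599.7, 50.3, 109.5], 'score': 0.63} [322.  37.]
wrist hook_tip {'at': [511.8, 42.2, 212.5], 'score': 0.86} [322. 183.]
[478.85282725  40.07602997 233.2739182 ]
60 321.0 309 333 [573.3  48.4 200. ]
80 321.5 333 310 [563.8  47.1 200. ]
165 320.5 310 331 [519.1  43.2 200. ]
183 320.5 310 331 [508.7  42.2 200. ]
250 [413, 412, 224, 225, 223, 414]
253 [415, 414, 222, 223, 221, 416]
256 [416, 220, 417, 221, 415, 219]
259 [418, 219, 380, 417, 218, 381]
262 [381, 418, 219, 382, 380, 417]
265 [382, 254, 383, 253, 246, 381]
268 [383, 384, 392, 253, 245, 252]
271 [385, 384, 251, 394, 393, 244]
```

Request:
apply_moves([
  [0.05,0.0027,0,0,0,0],
  [0.1,0.0073,0,0,0,0],
  [0.15,0.012,0,0,0,0],
  [0.15,0.012,0,0,0,0],
  [0.15,0.012,0,0,0,0],
])

```text
time_s: 17.73
position: [509.5, 42.2, 232.9]
orientation: [-3.141, 0.001, 0.095]
contact_force: [0.5, -0.5, -2.2]
width: 28.3
finger_force: 98.9
```

Request:
apply_moves([
  [0.05,0.0047,0,0,0,0],
  [0.1,0.0093,0,0,0,0],
  [0.147,0.0137,0,0,0,0],
  [0.147,0.0137,0,0,0,0],
  [0.147,0.0137,0,0,0,0],
])

```text
time_s: 18.15
position: [538.7, 44.9, 233.0]
orientation: [-3.141, 0.0, 0.095]
contact_force: [0.3, -0.1, -0.9]
width: 28.5
finger_force: 98.9
```

Request:
apply_moves([
  [0,0,-0.02,0,0,0],
  [0,0,-0.04,0,0,0],
  [0,0,-0.06,0,0,0],
  [0,0,-0.07,0,0,0],
  [0,0,-0.07,0,0,0],
])

```text
time_s: 18.57
position: [537.7, 44.7, 218.6]
orientation: [3.141, 0.001, 0.095]
contact_force: [-0.0, 0.5, -2.2]
width: 28.2
finger_force: 98.9
```

Request:
apply_moves([
  [0,0,-0.003,0,0,0],
  [0,0,-0.003,0,0,0],
  [0,0,-0.003,0,0,0],
])

```text
time_s: 18.82
position: [538.3, 44.8, 218.8]
orientation: [3.142, -0.0, 0.095]
contact_force: [0.5, 0.1, -1.6]
width: 28.3
finger_force: 98.9
```

Request:
apply_moves([
  [0,0,-0.003,0,0,0],
  [0,0,-0.003,0,0,0],
  [0,0,-0.003,0,0,0],
])

```text
time_s: 19.07
position: [538.3, 44.8, 218.1]
orientation: [3.142, -0.0, 0.095]
contact_force: [0.2, 0.4, -2.3]
width: 28.4
finger_force: 98.9
```

Request:
apply_moves([
  [0,0,-0.003,0,0,0],
  [0,0,-0.003,0,0,0],
  [0,0,-0.003,0,0,0],
])

```text
time_s: 19.32
position: [538.4, 44.8, 217.8]
orientation: [3.142, -0.0, 0.095]
contact_force: [-1.5, -0.8, 2.5]
width: 28.2
finger_force: 99.6
```

Request:
apply_moves([
  [0,0,0.004,0,0,0],
  [0.06,0.0056,0.004,0,0,0],
  [0.12,0.0112,0.004,0,0,0],
  [0.16,0.0159,0.004,0,0,0],
  [0.18,0.0178,0.004,0,0,0],
])

```text
time_s: 19.73
position: [575.1, 48.5, 218.0]
orientation: [-3.141, 0.0, 0.095]
contact_force: [-0.1, -0.7, -1.8]
width: 28.2
finger_force: 99.2
```

Request:
apply_moves([
  [0.015,0.0014,0,0,0,0],
  [0.03,0.0028,0,0,0,0],
  [0.035,0.0033,0,0,0,0],
  [0.035,0.0033,0,0,0,0],
])

```text
time_s: 20.07
position: [581.2, 49.0, 218.2]
orientation: [-3.142, 0.0, 0.095]
contact_force: [-0.1, -0.2, -1.5]
width: 28.2
finger_force: 99.2
```

Request:
apply_moves([
  [0.0125,0.0012,0,0,0,0],
  [0.0125,0.0012,0,0,0,0],
  [0.0125,0.0012,0,0,0,0],
])

```text
time_s: 20.32
position: [583.8, 49.2, 218.4]
orientation: [3.142, -0.0, 0.095]
contact_force: [-0.4, 0.1, -2.3]
width: 28.3
finger_force: 99.2
```

Request:
apply_moves([
  [0.0125,0.0012,0,0,0,0],
  [0.0125,0.0012,0,0,0,0],
  [0.0125,0.0012,0,0,0,0],
])

```text
time_s: 20.57
position: [586.3, 49.5, 218.3]
orientation: [-3.142, 0.0, 0.095]
contact_force: [0.3, -0.4, -2.0]
width: 28.1
finger_force: 99.2
```

Request:
apply_moves([
  [0.0125,0.0012,0,0,0,0],
  [0.0125,0.0012,0,0,0,0],
  [0.0125,0.0012,0,0,0,0],
])

```text
time_s: 20.82
position: [588.0, 49.6, 218.1]
orientation: [3.141, 0.002, 0.095]
contact_force: [-5.5, 0.4, 1.3]
width: 28.4
finger_force: 99.3
```

Request:
apply_moves([
  [0.01,0.001,0,0,0,0],
  [0.01,0.001,0,0,0,0],
  [0.01,0.001,0,0,0,0],
])

```text
time_s: 21.07
position: [588.8, 49.7, 218.1]
orientation: [3.141, 0.004, 0.095]
contact_force: [-8.7, -1.4, 4.8]
width: 28.4
finger_force: 99.8
```

Request:
apply_moves([
  [0.0065,0.0006,0,0,0,0],
  [0.0065,0.0006,0,0,0,0],
  [0.0065,0.0006,0,0,0,0],
  [0.0065,0.0006,0,0,0,0],
  [0.0065,0.0006,0,0,0,0],
])

```text
time_s: 21.48
position: [589.2, 49.7, 218.1]
orientation: [3.141, 0.006, 0.095]
contact_force: [-13.6, -1.3, 6.1]
width: 28.5
finger_force: 99.9
```

```bash
python3 - <<'E'
from h import *
look(['large_slot','medium_slot','prong_root','tray_large','tray_medium'],'w8')
E
```

```text
21.4833 [589.2  49.7 218.1] [3.141 0.006 0.095] [-13.6  -1.3   6.1] 28.5
wrist large_slot {'at': [599.9, 50.8, 204.1], 'score': 0.7} [319. 227.]
wrist prong_root {'at': [659.3, 57.1, 199.7], 'score': 0.58} [318. 110.]
wrist tray_large {'at': [600.1, 46.4, 110.9], 'score': 0.58} [324. 183.]
wrist tray_medium {'at': [657.6, 56.0, 201.0], 'score': 0.6} [320. 114.]
wrist tray_medium {'at': [717.2, 223.5, -0.8], 'score': 0.57} [162.  30.]
```

Request:
apply_moves([
  [-0.006,-0.0006,0,0,0,0],
  [-0.012,-0.0011,0,0,0,0],
  [-0.018,-0.0017,0,0,0,0],
  [-0.024,-0.0023,0,0,0,0],
  [-0.024,-0.0023,0,0,0,0],
])

```text
time_s: 22.2
position: [587.3, 49.6, 218.2]
orientation: [-3.142, -0.0, 0.095]
contact_force: [-2.6, 0.1, -1.7]
width: 28.4
finger_force: 99.3
```

Request:
apply_moves([
  [0,0,0,0,0,0],
  [0,0,0,0,0,0],
])

```text
time_s: 22.37
position: [587.3, 49.6, 218.2]
orientation: [-3.142, 0.0, 0.095]
contact_force: [-2.4, 1.1, -1.3]
width: 28.1
finger_force: 99.3
```

Request:
apply_moves([
  [0,0,-0.001,0,0,0],
  [0,0,-0.001,0,0,0],
  [0,0,-0.001,0,0,0],
  [0,0,-0.001,0,0,0],
  [0,0,-0.001,0,0,0],
], gripper=1)

```text
time_s: 22.78
position: [587.6, 49.6, 218.3]
orientation: [-3.142, -0.001, 0.095]
contact_force: [-0.3, 0.8, 0.9]
width: 85.0
finger_force: 0.0
```

Request:
apply_moves([
  [0,0,0.05,0,0,0],
  [0,0,0.15,0,0,0],
  [0,0,0.3,0,0,0],
  [0,0,0.3,0,0,0],
  [0,0,0.3,0,0,0],
])

```text
time_s: 23.2
position: [588.4, 49.9, 280.8]
orientation: [-3.142, -0.005, 0.095]
contact_force: [-0.2, 0.6, -1.2]
width: 85.6
finger_force: 0.0
```

```bash
python3 - <<'E'
from h import *
look(['large_slot','medium_slot','large_grip','medium_grip','prong_root','tray_large','tray_medium'],'w9')
im=cv2.imread('pics/w9.png');cv2.imwrite('pics/w9c.png',cv2.resize(im[100:330,200:440],None,fx=2.5,fy=2.5))
E
```

```text
23.2 [588.4  49.9 280.8] [-3.142 -0.005  0.095] [-0.2  0.6 -1.2] 85.6
wrist large_slot {'at': [596.0, 52.3, 199.0], 'score': 0.98} [316. 195.]
wrist large_slot {'at': [652.3, 54.3, 0.2], 'score': 0.32} [320. 109.]
wrist large_grip {'at': [603.7, 50.8, 239.3], 'score': 0.88} [320. 202.]
wrist large_grip {'at': [718.9, 227.9, -3.1], 'score': 0.61} [182.  37.]
wrist medium_grip {'at': [583.0, 49.1, 235.2], 'score': 0.93} [319. 231.]
wrist prong_root {'at': [658.7, 54.9, 199.8], 'score': 0.71} [321. 105.]
wrist prong_root {'at': [584.9, 51.0, 236.5], 'score': 0.3} [316. 229.]
wrist tray_large {'at': [598.8, 51.4, 113.7], 'score': 0.83} [318. 168.]
```

View pics/w9c.png

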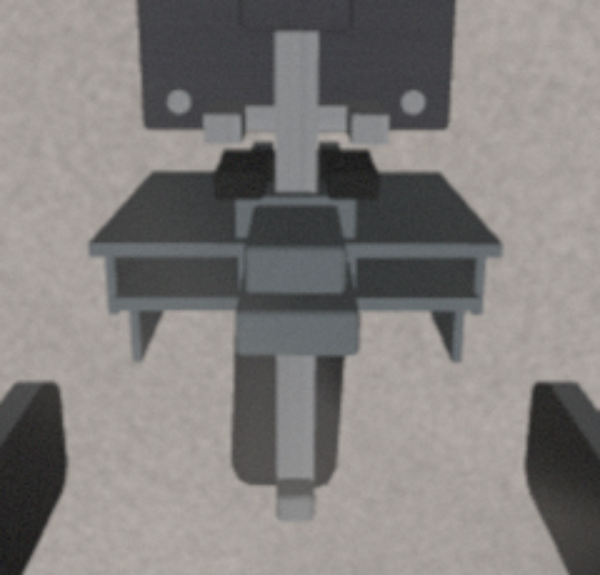

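The crop shows the medium nested squarely in the large, centred on the prong (plates at rows 248 and 305). Next is the small grey tray.

Request:
apply_moves([
  [0,-0.16,0,0,0,-0.06],
  [0,-0.33,0,0,0,-0.12],
  [0,-0.5,0,0,0,-0.18],
  [0,-0.67,0,0,0,-0.24],
  [0,-0.84,0,0,0,-0.3],
])

```text
time_s: 24.02
position: [587.0, -120.0, 277.9]
orientation: [3.142, 0.0, -0.063]
contact_force: [1.6, -0.4, 0.1]
width: 85.8
finger_force: 0.0
```

Request:
apply_moves([
  [0,-0.18,0,0,0,-0.06],
  [0,-0.36,-0.05,0,0,-0.12],
  [-0.01,-0.54,-0.15,0,0,-0.18],
  [-0.01,-0.7,-0.28,0,0,-0.23],
  [-0.01,-0.85,-0.4,0,0,-0.26],
])

```text
time_s: 24.43
position: [584.8, -290.9, 197.1]
orientation: [3.141, -0.001, -0.201]
contact_force: [0.7, 0.1, 0.2]
width: 85.5
finger_force: 0.0
```

Request:
apply_moves([
  [0,-0.19,-0.035,0,0,0],
  [0,-0.19,-0.035,0,0,0],
  [0,-0.19,-0.035,0,0,0],
  [0,-0.19,-0.035,0,0,0],
  [0,-0.19,-0.035,0,0,0],
])

```text
time_s: 24.85
position: [585.9, -324.9, 191.4]
orientation: [-3.141, -0.0, -0.197]
contact_force: [-0.2, 0.6, 0.2]
width: 85.0
finger_force: 0.0
```

Request:
apply_moves([
  [0,0,0,0,0,0],
  [0,0,0,0,0,0],
  [0,0,0,0,0,0],
])

```text
time_s: 25.1
position: [585.7, -325.6, 191.7]
orientation: [3.142, -0.001, -0.197]
contact_force: [-0.6, 0.2, -0.5]
width: 85.4
finger_force: 0.0
```

```bash
python3 - <<'E'
from h import *
look(['tray_small','small_slot','small_grip'],'w10')
im=cv2.imread('pics/w10.png');cv2.imwrite('pics/w10c.png',cv2.resize(im[140:270,220:420],None,fx=4,fy=4,interpolation=cv2.INTER_CUBIC))
print(robot.observe()['position'])
E
```

```text
25.1 [ 585.7 -325.6  191.7] [ 3.142e+00 -1.000e-03 -1.970e-01] [-0.6  0.2 -0.5] 85.4
wrist tray_small {'at': [580.7, -327.5, -1.9], 'score': 0.83} [321. 177.]
wrist tray_small {'at': [537.8, -186.9, 0.9], 'score': 0.66} [208. 237.]
wrist small_slot {'at': [539.1, -183.8, 73.8], 'score': 0.9} [177. 269.]
wrist small_slot {'at': [581.4, -323.9, 73.8], 'score': 0.57} [317. 197.]
wrist small_grip {'at': [586.1, -327.9, 108.7], 'score': 0.9} [321. 204.]
wrist small_grip {'at': [531.0, -192.7, 111.4], 'score': 0.86} [171. 299.]
[ 585.34130825 -326.23079255  191.26965941]
```

View pics/w10c.png

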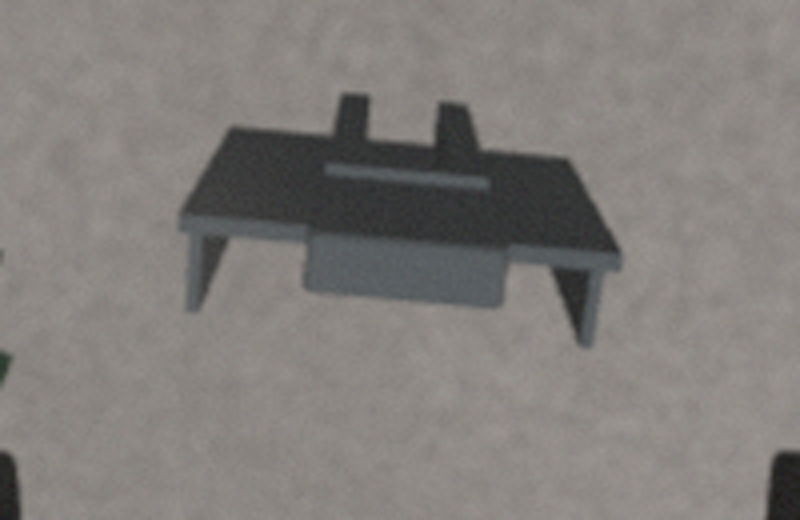

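The small tray is grey and upright, turned about 0.09 rad further. Its plate top runs from (182,213) to (622,252) in the crop, and the block top spans 307–507.

```bash
python3 - <<'E'
from h import *
f=lambda x,y,z:ray('wrist',(220+x/4,140+y/4),z)
a,b=f(182,213,86),f(622,252,86);print((a+b)/2,np.linalg.norm(a-b),np.arctan2(-(a-b)[0],(a-b)[1]))
c=np.array([f(*q,122) for q in [(307,230),(507,247),(303,292),(500,306)]]);print(np.round(c,1),c.mean(0));print(robot.observe()['position'],robot.observe()['orientation'])
for i in (0,2): print(np.arctan2(-(c[i]-c[i+1])[0],(c[i]-c[i+1])[1]))
E
```

```text
[ 583.72384779 -327.3973893    86.        ] 90.50195940384182 -0.289429804428687
[[ 598.3 -312.9  122. ]
 [ 588.4 -346.7  122. ]
 [ 587.2 -309.7  122. ]
 [ 577.8 -343.6  122. ]] [ 587.90797495 -328.21011984  122.        ]
[ 585.34130825 -326.23079255  191.26965941] [ 3.14145233e+00 -1.82535607e-04 -1.97973268e-01]
-0.2857733176865485
-0.272328161772324
```

Request:
apply_moves([
  [0.0125,-0.01,-0.1,0,0,-0.166],
  [0.0125,-0.01,-0.25,0,0,-0.166],
  [0.0125,-0.01,-0.4,0,0,-0.166],
  [0.0125,-0.01,-0.499,0,0,-0.166],
  [0.0125,-0.01,-0.499,0,0,-0.166],
])

```text
time_s: 25.72
position: [584.9, -326.9, 86.3]
orientation: [-3.14, 0.008, -0.285]
contact_force: [-1.2, -0.6, -1.1]
width: 85.2
finger_force: 0.0
```

Request:
apply_moves([
  [0,0,0,0,0,0],
  [0,0,0,0,0,0],
  [0,0,0,0,0,0],
  [0,0,0,0,0,0],
  [0,0,0,0,0,0],
], gripper=-1, newtons=100)

```text
time_s: 26.13
position: [589.3, -328.8, 93.6]
orientation: [3.141, -0.004, -0.285]
contact_force: [1.5, 1.1, 4.9]
width: 34.2
finger_force: 100.2
```

Request:
apply_moves([
  [0,0,0,0,0,0],
  [0,0,0,0,0,0],
  [0,0,0,0,0,0],
  [0,0,0,0,0,0],
])

```text
time_s: 26.47
position: [589.4, -328.7, 93.5]
orientation: [3.141, -0.004, -0.285]
contact_force: [0.9, 1.8, 6.6]
width: 34.0
finger_force: 100.4
```

Request:
apply_moves([
  [0,0,0.1,0,0,0],
  [0,0,0.25,0,0,0],
  [0,0,0.42,0,0,0],
  [0,0,0.6,0,0,0],
  [0,0,0.71,0,0,0],
])

```text
time_s: 26.88
position: [588.5, -328.9, 237.7]
orientation: [3.141, -0.004, -0.285]
contact_force: [0.8, -0.6, -1.7]
width: 33.8
finger_force: 100.0
```

Request:
apply_moves([
  [-0.06,0.12,0,0,0,0.06],
  [-0.14,0.26,0,0,0,0.12],
  [-0.22,0.4,0,0,0,0.18],
  [-0.31,0.54,0,0,0,0.24],
  [-0.4,0.68,0,0,0,0.3],
])

```text
time_s: 27.3
position: [506.5, -191.2, 233.4]
orientation: [3.141, -0.0, -0.127]
contact_force: [-0.8, 0.4, -1.1]
width: 34.2
finger_force: 99.9
```

Request:
apply_moves([
  [-0.05,0.15,0,0,0,0.06],
  [-0.1,0.3,0,0,0,0.12],
  [-0.147,0.46,0,0,0,0.18],
  [-0.147,0.62,0,0,0,0.24],
  [-0.147,0.78,0,0,0,0.3],
])

```text
time_s: 27.72
position: [477.5, -35.4, 233.9]
orientation: [3.141, -0.001, 0.03]
contact_force: [0.4, -0.1, -2.9]
width: 34.2
finger_force: 99.9
```

Request:
apply_moves([
  [0,0.14,0,0,0,0.06],
  [0,0.28,0,0,0,0.1],
  [0,0.36,0,0,0,0.126],
  [0,0.3825,0,0,0,0.126],
  [0,0.3825,0,0,0,0.126],
])

```text
time_s: 28.13
position: [478.3, 40.7, 233.4]
orientation: [3.141, -0.0, 0.096]
contact_force: [0.4, -1.2, -1.9]
width: 34.1
finger_force: 99.9
```

Request:
apply_moves([
  [0,0,0,0,0,0],
  [0,0,0,0,0,0],
  [0,0,0,0,0,0],
  [0,0,0,0,0,0],
])

```text
time_s: 28.47
position: [478.4, 38.8, 233.2]
orientation: [3.141, 0.0, 0.093]
contact_force: [0.4, -0.8, -2.2]
width: 33.9
finger_force: 99.9
```

```bash
python3 - <<'E'
from h import *
look(['small_slot','hook_tip','tray_small'],'w11')
print(robot.observe()['position'])
g=cv2.GaussianBlur(cv2.imread('pics/w11.png'),(3,3),0).mean(2)
for row in [60,80,165,183]:
    d=np.gradient(g[row,292:340]);c=292+(d.argmax()+d.argmin())/2;print(row,c,292+d.argmax(),292+d.argmin(),np.round(ray('wrist',(c,row),200),1))
for row in range(244,268,3):
    d=np.gradient(g[row,190:450]);print(row,[190+int(k) for k in np.argsort(-abs(d))[:6]])
E
```

```text
28.4667 [478.4  38.8 233.2] [3.141 0.    0.093] [ 0.4 -0.8 -2.2] 33.9
wrist small_slot {'at': [474.7, 38.6, 212.1], 'score': 0.98} [320. 246.]
wrist small_slot {'at': [539.8, -185.0, 73.8], 'score': 0.94} [561. 140.]
wrist hook_tip {'at': [509.7, 42.1, 212.6], 'score': 0.96} [320. 186.]
wrist tray_small {'at': [471.2, 37.6, 140.8], 'score': 0.67} [321. 210.]
wrist tray_small {'at': [538.6, -186.5, -1.9], 'score': 0.64} [515. 134.]
[478.38780558  39.72551976 233.27730363]
60 316.5 305 328 [572.7  50.1 200. ]
80 316.5 305 328 [563.1  49.2 200. ]
165 316.5 306 327 [518.4  45.  200. ]
183 316.5 306 327 [508.   44.1 200. ]
244 [396, 397, 395, 238, 239, 237]
247 [398, 397, 237, 399, 236, 238]
250 [400, 399, 235, 236, 401, 398]
253 [401, 234, 233, 400, 402, 232]
256 [232, 403, 402, 233, 231, 404]
259 [405, 404, 231, 230, 406, 403]
262 [388, 387, 405, 231, 404, 230]
265 [389, 390, 404, 388, 247, 231]
```

Request:
apply_moves([
  [0.0,0.0,0.0125,0,0,0],
  [0.05,0.0045,0.0125,0,0,0],
  [0.1,0.0092,0.0125,0,0,0],
  [0.15,0.0139,0.0125,0,0,0],
  [0.15,0.0139,0.0125,0,0,0],
])

```text
time_s: 29.08
position: [510.8, 43.2, 235.7]
orientation: [-3.141, -0.001, 0.095]
contact_force: [0.9, -0.1, -2.2]
width: 34.4
finger_force: 99.9
```

Request:
apply_moves([
  [0.05,0.0047,0,0,0,0],
  [0.1,0.0093,0,0,0,0],
  [0.147,0.0137,0,0,0,0],
  [0.147,0.0137,0,0,0,0],
  [0.147,0.0137,0,0,0,0],
])

```text
time_s: 29.5
position: [538.1, 45.7, 235.4]
orientation: [-3.141, 0.001, 0.095]
contact_force: [0.3, -0.0, -1.7]
width: 34.3
finger_force: 99.9
```

Request:
apply_moves([
  [0,0,-0.02,0,0,0],
  [0,0,-0.04,0,0,0],
  [0,0,-0.06,0,0,0],
  [0,0,-0.07,0,0,0],
  [0,0,-0.07,0,0,0],
])

```text
time_s: 29.92
position: [537.2, 45.4, 221.1]
orientation: [3.141, 0.001, 0.095]
contact_force: [-0.2, -0.8, -2.0]
width: 34.7
finger_force: 99.9
```

Request:
apply_moves([
  [0,0,-0.003,0,0,0],
  [0,0,-0.003,0,0,0],
  [0,0,-0.003,0,0,0],
])

```text
time_s: 30.17
position: [537.8, 45.6, 221.3]
orientation: [3.142, -0.0, 0.095]
contact_force: [0.3, 0.4, -1.7]
width: 34.2
finger_force: 99.9
```

Request:
apply_moves([
  [0,0,-0.003,0,0,0],
  [0,0,-0.003,0,0,0],
  [0,0,-0.003,0,0,0],
])

```text
time_s: 30.42
position: [537.8, 45.6, 220.7]
orientation: [3.142, -0.0, 0.095]
contact_force: [0.3, -0.2, -2.0]
width: 33.9
finger_force: 99.9
```

Request:
apply_moves([
  [0,0,-0.003,0,0,0],
  [0,0,-0.003,0,0,0],
  [0,0,-0.003,0,0,0],
])

```text
time_s: 30.67
position: [537.8, 45.6, 219.9]
orientation: [3.142, 0.0, 0.095]
contact_force: [-0.2, 0.5, -1.9]
width: 34.2
finger_force: 99.9
```

Request:
apply_moves([
  [0.04,0.002,0,0,0,0],
  [0.08,0.0055,0,0,0,0],
  [0.12,0.009,0,0,0,0],
  [0.141,0.011,0,0,0,0],
  [0.141,0.011,0,0,0,0],
])

```text
time_s: 31.08
position: [567.2, 48.0, 219.7]
orientation: [-3.141, -0.0, 0.095]
contact_force: [-0.1, -0.0, -1.5]
width: 34.1
finger_force: 99.9
```

Request:
apply_moves([
  [0.0125,0.0012,0,0,0,0],
  [0.0125,0.0012,0,0,0,0],
  [0.0125,0.0012,0,0,0,0],
])

```text
time_s: 31.33
position: [568.3, 48.0, 219.9]
orientation: [3.142, 0.0, 0.095]
contact_force: [-0.2, 0.2, -1.9]
width: 33.9
finger_force: 99.9
```

Request:
apply_moves([
  [0.0125,0.0012,0,0,0,0],
  [0.0125,0.0012,0,0,0,0],
  [0.0125,0.0012,0,0,0,0],
])

```text
time_s: 31.58
position: [571.0, 48.3, 220.1]
orientation: [3.142, -0.0, 0.095]
contact_force: [-0.8, 0.7, -1.1]
width: 34.3
finger_force: 99.9
```

Request:
apply_moves([
  [0.01,0.0009,0,0,0,0],
  [0.01,0.0009,0,0,0,0],
  [0.01,0.0009,0,0,0,0],
])

```text
time_s: 31.83
position: [572.6, 48.4, 220.0]
orientation: [3.142, 0.001, 0.095]
contact_force: [-2.4, 0.2, -0.5]
width: 34.4
finger_force: 100.2
```

Request:
apply_moves([
  [0.01,0.0009,0,0,0,0],
  [0.01,0.0009,0,0,0,0],
  [0.01,0.0009,0,0,0,0],
])

```text
time_s: 32.08
position: [573.2, 48.5, 219.8]
orientation: [3.141, 0.004, 0.095]
contact_force: [-7.5, -0.7, 3.2]
width: 33.8
finger_force: 100.6
```

Request:
apply_moves([
  [0.01,0.0009,0,0,0,0],
  [0.01,0.0009,0,0,0,0],
  [0.01,0.0009,0,0,0,0],
])

```text
time_s: 32.33
position: [573.9, 48.6, 219.8]
orientation: [3.141, 0.007, 0.095]
contact_force: [-13.2, -1.2, 7.2]
width: 34.4
finger_force: 101.1
```

Request:
apply_moves([
  [0.002,0.0002,0.001,0,0,0],
  [0.002,0.0002,0.001,0,0,0],
  [0.002,0.0002,0.001,0,0,0],
  [0.002,0.0002,0.001,0,0,0],
  [0.002,0.0002,0.001,0,0,0],
])

```text
time_s: 32.75
position: [574.0, 48.5, 219.8]
orientation: [3.141, 0.007, 0.095]
contact_force: [-13.9, -1.2, 7.1]
width: 34.1
finger_force: 101.1
```

```bash
python3 - <<'E'
from h import *
look(['small_slot','small_grip','medium_grip','large_grip','medium_slot','large_slot'],'w12')
g=cv2.GaussianBlur(cv2.imread('pics/w12.png'),(3,3),0).mean(2)
# plate top edges & buffer along a column beside the prong
for x in (285,350):
    col=g[60:290,x];d=np.gradient(col);print(x,[(60+int(k),int(d[k])) for k in range(len(d)) if abs(d[k])>8])
E
```

```text
32.75 [574.   48.5 219.8] [3.141 0.007 0.095] [-13.9  -1.2   7.1] 34.1
wrist small_slot {'at': [538.6, -186.8, 71.7], 'score': 0.81} [549. 239.]
wrist small_slot {'at': [659.0, 57.9, 200.2], 'score': 0.75} [317.  77.]
wrist small_grip {'at': [573.3, 49.4, 236.0], 'score': 0.93} [317. 276.]
wrist small_grip {'at': [528.4, -189.4, 109.4], 'score': 0.63} [578. 267.]
wrist medium_grip {'at': [588.0, 49.3, 238.6], 'score': 0.93} [321. 249.]
wrist large_grip {'at': [604.1, 49.0, 236.7], 'score': 0.97} [325. 212.]
wrist large_grip {'at': [511.0, 41.5, 212.2], 'score': 0.7} [321. 349.]
wrist large_grip {'at': [655.4, 53.0, 1.1], 'score': 0.54} [322.  93.]
wrist large_slot {'at': [599.1, 53.4, 198.2], 'score': 0.83} [315. 196.]
285 [(129, 8), (130, 24), (131, 28), (132, 14), (149, -24), (150, -47), (151, -39), (152, -15), (176, 13), (177, 19), (178, 13), (198, -9), (199, -8), (201, 15), (202, 18), (203, 9), (208, -8), (209, -15), (210, -14), (244, 9), (245, 8), (269, -11), (270, -13), (278, 9), (279, 8)]
350 [(130, 9), (131, 15), (132, 12), (146, 8), (147, 14), (148, 8), (149, -15), (150, -40), (151, -42), (152, -23), (176, 19), (177, 25), (178, 16), (198, -13), (199, -14), (201, 13), (202, 20), (203, 13), (222, -9), (223, -8), (244, 11), (245, 11), (246, 9), (269, -11), (270, -16), (271, -11)]
```

Request:
apply_moves([
  [-0.006,-0.0006,0,0,0,0],
  [-0.012,-0.0011,0,0,0,0],
  [-0.018,-0.0017,0,0,0,0],
  [-0.022,-0.002,0,0,0,0],
  [-0.022,-0.002,0,0,0,0],
])

```text
time_s: 33.52
position: [572.9, 48.4, 220.1]
orientation: [3.142, 0.0, 0.095]
contact_force: [-1.6, 0.2, -3.5]
width: 33.9
finger_force: 100.1
```

Request:
apply_moves([
  [0,0,0,0,0,0],
  [0,0,0,0,0,0],
])

```text
time_s: 33.68
position: [572.9, 48.4, 220.1]
orientation: [-3.142, 0.0, 0.095]
contact_force: [-2.6, -0.1, -1.6]
width: 34.3
finger_force: 100.1
```

```bash
python3 - <<'E'
from h import *
s=robot.observe();print(s['position'],s['contact_force'])
P1=robot.camera_params('wrist')
im=robot.camera('wrist');cv2.imwrite('pics/w13.png',im[:,:,::-1])
g=cv2.GaussianBlur(cv2.imread('pics/w13.png'),(3,3),0).mean(2)
g0=cv2.GaussianBlur(cv2.imread('pics/w12.png'),(3,3),0).mean(2)
# sub-pixel row shifts: base/post region (rows 60-120,fixed), collar, large plate
def sh(r0,r1,c0,c1): 
    (dx,dy),q=cv2.phaseCorrelate(g0[r0:r1,c0:c1].astype(np.float64),g[r0:r1,c0:c1].astype(np.float64));return round(dx,2),round(dy,2),round(q,2)
for n,b in dict(collar=(118,162,255,385),large_edge=(190,215,262,300),large_edgeR=(190,215,342,380),hook=(335,360,300,340)).items(): print(n,sh(*b))
for x in (285,350):
    d=np.gradient(g[60:290,x]);print(x,[(60+int(k),int(d[k])) for k in range(len(d)) if abs(d[k])>8])
E
```

```text
[572.93342244  48.42176105 220.05755212] [-2.64865078 -0.10611257 -1.60301799]
collar (0.43, 0.42, 0.9)
large_edge (-0.07, -0.36, 0.76)
large_edgeR (0.05, -0.5, 0.97)
hook (-0.2, 0.42, 1.01)
285 [(127, 11), (128, 24), (129, 23), (130, 11), (149, -30), (150, -50), (151, -38), (152, -12), (175, 14), (176, 19), (177, 13), (197, -10), (198, -9), (200, 16), (201, 18), (202, 8), (208, -14), (209, -13), (242, 9), (243, 9), (267, -11), (268, -12), (278, 9), (279, 8)]
350 [(128, 14), (129, 17), (130, 10), (145, 15), (146, 15), (149, -32), (150, -50), (151, -38), (152, -14), (175, 13), (176, 24), (177, 21), (178, 9), (197, -14), (198, -13), (200, 13), (201, 20), (202, 14), (241, 8), (242, 11), (243, 10), (244, 9), (267, -11), (268, -16), (269, -11), (278, 8), (279, 8)]
```

```bash
python3 - <<'E'
from h import *
from scipy.spatial.transform import Rotation as R
def M(p,o): m=np.eye(4);m[:3,:3]=R.from_euler('xyz',o).as_matrix();m[:3,3]=p;return m
s=robot.observe();p=robot.camera_params('wrist');Tn=np.array(p['T'])
T0=M([574.0,48.5,219.8],[3.141,.007,.095])@np.linalg.inv(M(s['position'],s['orientation']))@Tn
def hit(T,x,y,z):
    d=T[:3,:3]@np.array([(x-p['cx'])/p['fx'],(y-p['cy'])/p['fy'],1]);return (T[:3,3]+d*(z-T[2,3])/d[2])[0]
gs=[cv2.GaussianBlur(cv2.imread(f'pics/w{k}.png'),(3,3),0).astype(float).mean(2) for k in (12,13)]
def edge(g,x,r0,r1,sg):
    c=g[:,x-3:x+4].mean(1);d=sg*np.gradient(c)[r0:r1];d=np.clip(d,0,None)**2;return r0+(d*np.arange(len(d))).sum()/d.sum()
for n,r0,r1,sg,z in [('fixed?130',124,137,1,205),('150',145,157,-1,205),('177',171,182,1,212),('202',199,206,1,212)]:
    for x in (285,350):
        a,b=edge(gs[0],x,r0,r1,sg),edge(gs[1],x,r0,r1,sg);print(n,x,round(a,2),round(b,2),'x',round(hit(T0,x,a,z),2),round(hit(Tn,x,b,z),2))
# hook end, fixed
for x in (313,321):
    a,b=edge(gs[0],x,335,372,-1),edge(gs[1],x,335,372,-1);print('hook',a,b,hit(T0,x,a,210),hit(Tn,x,b,210))
E
```

```text
fixed?130 285 130.74 128.56 x 632.91 632.92
fixed?130 350 130.97 128.7 x 635.82 635.89
150 285 150.34 150.15 x 623.38 622.42
150 350 150.59 150.14 x 626.34 625.51
177 285 177.04 176.01 x 611.56 610.94
177 350 176.93 176.35 x 614.64 613.8
202 285 201.74 200.73 x 598.96 598.34
202 350 201.98 200.98 x 601.94 601.31
hook 354.5116963714549 354.54363590126576 504.6077992162492 503.7728900601719
hook 354.8793992045935 354.87238587396206 504.79454633629246 503.99136338573476
```

```bash
python3 - <<'E'
from h import *
from scipy.spatial.transform import Rotation as R
def M(p,o): m=np.eye(4);m[:3,:3]=R.from_euler('xyz',o).as_matrix();m[:3,3]=p;return m
s=robot.observe();p=robot.camera_params('wrist');C=np.linalg.inv(M(s['position'],s['orientation']))@np.array(p['T'])
poses={3:([538.6,46.6,233.9],[-3.141,.001,.095]),4:([605.8,51.5,217.4],[3.141,.004,.095]),5:([604.8,51.6,280.],[-3.142,-.005,.095]),8:([589.2,49.7,218.1],[3.141,.006,.095]),9:([588.4,49.9,280.8],[-3.142,-.005,.095]),12:([574.,48.5,219.8],[3.141,.007,.095]),13:(s['position'],s['orientation'])}
u=np.array([.9957,.0928,0]);z=205;O=np.array([655.9,57.9,0])
for k,q in poses.items():
    T=M(*q)@C;g=cv2.GaussianBlur(cv2.imread(f'pics/w{k}.png'),(3,3),0).astype(float).mean(2);Ti=np.linalg.inv(T)
    # sample brightness along stand x at stand y=+-17 (beside prong, inside buffer), z=205
    out=[]
    for y in (-18,-15,15,18):
        xs=np.arange(-64,-10,.25);P=O+xs[:,None]*u+y*np.array([-u[1],u[0],0])+[0,0,z];c=P@Ti[:3,:3].T+Ti[:3,3]
        v=cv2.remap(g.astype(np.float32),(p['fx']*c[:,0]/c[:,2]+p['cx']).astype(np.float32)[None],(p['fy']*c[:,1]/c[:,2]+p['cy']).astype(np.float32)[None],cv2.INTER_LINEAR)[0]
        d=np.gradient(cv2.GaussianBlur(v[None],(9,1),0)[0]);pk=[i for i in range(2,len(d)-2) if abs(d[i])>1.0 and abs(d[i])==max(abs(d[i-2:i+3]))]
        out.append([(float(xs[i]),round(float(d[i]),1)) for i in pk])
    print(k);[print('   ',o) for o in out]
E
```

```text
3
    [(-55.25, -1.1), (-48.5, -13.9), (-45.25, -4.2), (-37.25, 4.4), (-31.5, 2.6), (-29.0, 8.5), (-20.5, -12.1)]
    [(-56.25, 1.2), (-48.5, -13.8), (-45.25, -4.6), (-37.0, 4.5), (-31.25, 3.1), (-23.5, -2.2)]
    [(-51.5, -1.1), (-48.75, -13.5), (-45.25, -3.6), (-37.25, 4.7), (-31.25, 2.8), (-29.0, 7.6), (-20.75, -11.4)]
    [(-48.75, -14.1), (-45.5, -3.9), (-37.25, 4.6), (-31.5, 2.5), (-29.0, 8.4), (-20.75, -11.6)]
4
    [(-60.25, 1.4), (-57.75, 1.1), (-46.5, 3.0), (-44.5, -7.7), (-31.25, 16.5), (-22.75, -11.2), (-14.0, 14.2), (-10.75, -9.4)]
    [(-59.0, -1.0), (-46.75, 10.6), (-44.5, -10.8), (-37.0, -1.2), (-25.0, 7.2), (-23.25, -1.2), (-17.0, -1.9), (-14.0, 14.8), (-10.75, -9.7)]
    [(-55.0, 1.2), (-46.75, 4.9), (-44.5, -7.6), (-31.0, 12.3), (-22.75, -9.9), (-14.25, 14.3), (-10.75, -8.8)]
    [(-47.0, -1.3), (-44.75, -1.4), (-31.0, 12.5), (-22.75, -10.1), (-14.25, 14.3), (-11.0, -9.1)]
5
    [(-63.25, -4.7), (-59.5, -6.0), (-57.25, 3.1), (-46.25, -4.9), (-30.5, 12.3), (-22.0, -8.6)]
    [(-63.25, -1.9), (-59.5, -2.6), (-57.25, 4.6), (-46.25, -8.0), (-29.75, 12.9), (-26.5, -4.2)
[... 1290 characters left out ...]
 -6.0), (-56.25, 7.1), (-44.75, -10.0), (-37.0, -1.2), (-31.25, 20.1), (-29.5, -2.7), (-21.75, -11.5)]
    [(-62.25, 6.7), (-58.0, -7.3), (-45.0, -2.1), (-37.25, -1.3), (-31.5, 18.5), (-29.5, -3.3), (-21.75, -11.7)]
13
    [(-62.5, 1.4), (-58.5, -7.7), (-56.5, 4.0), (-45.5, -6.6), (-38.0, -1.2), (-32.0, 21.2), (-30.0, -4.0), (-21.75, -11.9)]
    [(-60.75, -5.5), (-56.0, 3.5), (-45.5, -10.8), (-37.0, -1.3), (-32.0, 21.3), (-29.25, -16.1), (-27.0, 3.1), (-20.25, -2.0)]
    [(-61.5, -1.2), (-58.5, -5.0), (-56.75, 7.0), (-45.25, -10.1), (-37.75, -1.1), (-32.25, 20.8), (-29.75, -3.9), (-21.75, -9.7)]
    [(-62.75, 6.5), (-58.5, -7.3), (-45.5, -2.6), (-32.25, 20.7), (-30.0, -4.3), (-21.75, -11.1)]
```

Request:
apply_moves([
  [0.01,0.001,0.002,0,0,0],
  [0.018,0.0017,0.002,0,0,0],
  [0.025,0.0023,0.002,0,0,0],
  [0.025,0.0023,0.002,0,0,0],
  [0.025,0.0023,0.002,0,0,0],
])

```text
time_s: 34.15
position: [574.7, 48.6, 220.1]
orientation: [3.141, 0.007, 0.095]
contact_force: [-14.3, -1.1, 4.4]
width: 34.3
finger_force: 100.6
```

```bash
cat > pad.py <<'E'
from h import *
def pad(k):
    s=robot.observe();p=robot.camera_params('wrist');Ti=np.linalg.inv(np.array(p['T']))
    im=robot.camera('wrist');cv2.imwrite(f'pics/w{k}.png',im[:,:,::-1])
    print(s['time_s'],np.round(s['position'],1),np.round(s['orientation'],3),np.round(s['contact_force'],1))
    g=cv2.GaussianBlur(im,(3,3),0).astype(np.float32).mean(2);u=np.array([.9957,.0928,0]);O=np.array([655.9,57.9,205])
    def e(y,a,b,sg):
        xs=np.arange(a,b,.1);P=O+xs[:,None]*u+y*np.array([-u[1],u[0],0]);c=P@Ti[:3,:3].T+Ti[:3,3]
        v=cv2.remap(g,(p['fx']*c[:,0]/c[:,2]+p['cx']).astype(np.float32)[None],(p['fy']*c[:,1]/c[:,2]+p['cy']).astype(np.float32)[None],cv2.INTER_LINEAR)
        d=sg*np.gradient(cv2.GaussianBlur(v,(15,1),0)[0]);d=np.clip(d,0,None)**2;return (d*xs).sum()/d.sum()
    f=np.mean([e(y,-48,-42,-1) for y in (-18,-15,15)]);b=np.mean([e(y,-34,-29,1) for y in (-18,18)]);c=np.mean([e(y,-24,-20,-1) for y in (-18,18)])
    print('face-collar',round(f-c,2),'back-collar',round(b-c,2),'plate',[round(e(y,-60,-57,-1)-c,2) for y in (-18,15,18)])
E
python3 -c "
from pad import *
pad(14)"
```

```text
34.15 [574.7  48.6 220.1] [3.141 0.007 0.095] [-14.3  -1.1   4.4]
face-collar -22.32 back-collar -8.92 plate [np.float64(-35.99), np.float64(-35.86), np.float64(-35.94)]
```

Request:
apply_moves([
  [0.001,0,0,0,0,0],
  [0.001,0,0,0,0,0],
  [0.001,0,0,0,0,0],
  [0.001,0,0,0,0,0],
])

```text
time_s: 34.53
position: [574.7, 48.6, 220.1]
orientation: [3.141, 0.008, 0.095]
contact_force: [-14.7, -0.5, 5.0]
width: 34.4
finger_force: 100.6
```

Request:
apply_moves([
  [-0.006,-0.0006,-0.001,0,0,0],
  [-0.012,-0.0011,-0.001,0,0,0],
  [-0.018,-0.0017,-0.001,0,0,0],
  [-0.024,-0.0022,-0.002,0,0,0],
  [-0.024,-0.0022,-0.002,0,0,0],
])

```text
time_s: 34.95
position: [573.2, 48.5, 220.1]
orientation: [-3.142, 0.0, 0.095]
contact_force: [-4.2, 0.6, -2.2]
width: 34.7
finger_force: 100.2
```

Request:
apply_moves([
  [0,0,0,0,0,0],
  [0,0,0,0,0,0],
])

```text
time_s: 35.12
position: [573.2, 48.5, 220.1]
orientation: [3.142, 0.001, 0.095]
contact_force: [-4.3, 0.1, -1.7]
width: 34.4
finger_force: 100.2
```

```bash
python3 -c "
from pad import *
pad(15)"
```

```text
35.1167 [573.2  48.5 220.1] [3.142e+00 1.000e-03 9.500e-02] [-4.3  0.1 -1.7]
face-collar -23.51 back-collar -10.29 plate [np.float64(-36.71), np.float64(-36.78), np.float64(-36.71)]
```

Request:
apply_moves([
  [-0.003,-0.0003,-0.001,0,0,0],
  [-0.005,-0.0005,-0.002,0,0,0],
  [-0.005,-0.0005,-0.002,0,0,0],
])

```text
time_s: 35.42
position: [573.0, 48.4, 220.0]
orientation: [-3.142, -0.001, 0.095]
contact_force: [-0.9, -0.5, -2.7]
width: 34.2
finger_force: 100.1
```

Request:
apply_moves([
  [0,0,0,0,0,0],
  [0,0,0,0,0,0],
  [0,0,0,0,0,0],
  [0,0,0,0,0,0],
  [0,0,0,0,0,0],
], gripper=1)

```text
time_s: 35.83
position: [572.7, 48.4, 220.1]
orientation: [3.142, -0.001, 0.095]
contact_force: [-0.9, -1.2, 0.4]
width: 85.3
finger_force: 0.0
```

Request:
apply_moves([
  [0,0,0.05,0,0,0],
  [0,0,0.15,0,0,0],
  [0,0,0.3,0,0,0],
  [0,0,0.4,0,0,0],
  [0,0,0.4,0,0,0],
])

```text
time_s: 36.25
position: [574.5, 49.0, 305.4]
orientation: [-3.141, -0.008, 0.095]
contact_force: [0.9, 0.3, 0.8]
width: 85.3
finger_force: 0.0
```

Request:
apply_moves([
  [0,0,0,0,0,0],
  [0,0,0,0,0,0],
  [0,0,0,0,0,0],
  [0,0,0,0,0,0],
  [0,0,0,0,0,0],
])

```text
time_s: 36.67
position: [572.0, 48.3, 299.0]
orientation: [-3.142, 0.001, 0.095]
contact_force: [0.0, 0.9, -0.5]
width: 85.6
finger_force: 0.0
```

```bash
python3 - <<'E'
from h import *
look(['large_grip','medium_grip','small_grip','tray_small'],'w16')
g=cv2.GaussianBlur(cv2.imread('pics/w16.png'),(3,3),0).mean(2)
def e(x,r0,r1):
    d=np.gradient(g[r0:r1,x-2:x+3].mean(1));return [(r0+int(k),int(d[k])) for k in range(1,len(d)-1) if abs(d[k])>5 and abs(d[k])==max(abs(d[k-1:k+2]))]
for x in (290,350): print(x,e(x,120,290))
cv2.imwrite('pics/side1.png',robot.camera('side')[:,:,::-1])
show('side',['tray_large','tray_medium','tray_small'])
E
```

```text
36.6667 [572.   48.3 299. ] [-3.142e+00  1.000e-03  9.500e-02] [ 0.   0.9 -0.5] 85.6
wrist large_grip {'at': [604.4, 50.2, 236.5], 'score': 0.58} [321. 168.]
wrist small_grip {'at': [529.5, -192.2, 113.6], 'score': 0.75} [529. 232.]
wrist tray_small {'at': [539.5, -184.9, -0.6], 'score': 0.63} [476. 194.]
290 [(130, -23), (136, 5), (139, -10), (151, 5), (167, 14), (173, -18), (188, 14), (194, -13), (209, 9), (213, 11), (228, 6)]
350 [(130, -23), (136, 30), (140, -11), (148, -21), (167, 16), (173, -17), (189, 16), (194, -16), (209, 17), (214, 16)]
side tray_large {'at': [594.2, 48.8, 109.7], 'score': 0.83} [311. 215.]
side tray_medium {'at': [583.3, 53.4, 115.9], 'score': 0.7} [314. 215.]
side tray_small {'at': [534.6, -187.1, 1.1], 'score': 0.88} [352. 197.]
side tray_small {'at': [564.7, 45.9, 126.4], 'score': 0.81} [322. 211.]
```

```bash
python3 - <<'E'
from h import *
g=cv2.GaussianBlur(cv2.imread('pics/w16.png'),(3,3),0).mean(2)
for x in (285,290,350,355):
    c=g[:,x-2:x+3].mean(1);d=np.gradient(c);q=[]
    for a,b in [(163,171),(185,192),(205,212)]:
        w=np.clip(d[a:b],0,None)**2;q.append(ray('wrist',(x,a+(w*np.arange(b-a)).sum()/w.sum()),212))
    print(x,np.round([np.dot(q[i]-q[i+1],[.9957,.0928,0]) for i in (0,1)],1),np.round(q[2],1))
E
```

```text
285 [15.9 16.1] [565.8  74.  212. ]
290 [15.9 16.1] [566.1  70.1 212. ]
350 [16.1 16.1] [570.4  24.2 212. ]
355 [16.1 16.1] [570.7  20.4 212. ]
```

The three plates are spaced 16.0 and 16.1 mm and sit square. The gripper is clear, so I'm handing the job in.

```bash
python3 -c "
from rig import robot
print(robot.close_job())"
```

```text
the job is handed in; nothing more can be done
None
```

The large, medium and small trays hang nested on the hook at about 16 mm spacing, each pressed home by an estimated 2 to 2.5 mm of buffer travel (from wrist force and camera). The job is handed in, but no verdict was shown.

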